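# Rattle-check the stirrer housings and pack the broken ones

### The arm

A 6-joint arm with a two-finger parallel gripper is mounted at the origin on the work surface. World frame = base frame: x ahead of the robot, y to its left, z up, the work surface at z = 0. Lengths are in m, angles in rad, forces in N, time in s.
With the tool pointing down it reaches from about 0.3 to 0.875 m from the base axis. Payload 6.4 kg.
Tool frame: the origin (TCP) lies between the finger pads; the fingertips stand 11 mm ahead of it and the grasp point (between the pads) lies 8 mm behind it; z points along the fingers, y is the line along which they close (so a half turn about z gives the same grasp; the last joint's range is limited). The gripper opens to 88 mm and grips with 3 to 60 N. Pads are 18 mm wide; open, the fingers measure 123 mm over their backs; the gripper's body (75 mm by 187 mm) begins 45 mm behind the grasp point.
Start: joints at [-1.468, 0.181, 1.607, -0, 1.354, -0.206], TCP at [0.175, -0.548, 0.25] pointing down, gripper open.
Joint ranges: [-2.99, 2.99], [-0.89, 2.07], [0.3, 2.58], [-1.14, 4.28], [0, 2.63], [-3.12, 3.12]. Speed limits (rad/s): [2.57, 2.57, 3.01, 3.14, 3.14, 3.14].

### API

Orientations are given as a unit quaternion [w, x, y, z].
In Python, from bench import robot gives the robot as it stands.
- The arm moves only by the tool move_arm, never from a script. Its argument "moves" is text: rows parted by semicolons, each of 5 numbers parted by spaces: the shift along the tool's x, y, z normalised to -1 to 1, where 1 is 250 mm, then the turn about the tool's z normalised to -1 to 1, where 1 is 360 degrees, then the finger opening in mm, from 0 to 88.1. In form: tx ty tz yaw hand; .... A call has 1 to 12 rows; each row is the pose to reach, as a shift and turn from the pose commanded when the call began, along the tool's axes at that moment, turning the shorter way round; what a row does not reach only later rows make up. A row lasts 1/8 s, in which the tool goes at most 62.5 mm and 10.7 degrees, less where a joint would pass 70% of its speed; a pose out of reach is approached as far as the arm can. A call with a number of a shift or a turn outside -1 to 1 is refused whole. A call with a gripper value outside its range is refused whole. The fingers move at their own pace and stop on an object; "force" is the grip in N (left out, the last holds). Time passes only in rows, so rows that repeat a pose let the fingers close. It gives the time, the measured TCP pose, the force, the opening and the grip force at its end, in the units of the state.
- robot.state(): the state, without advancing time (a new reading comes with each control period).
- robot.get_image(name): name is "scene" or "top" or "wrist"; returns (picture, depth): 480x640x3 uint8, blue, green, red; 480x640 float32, m along the optical axis (not along the pixel's ray), 0 where there is no reading.
- robot.camera_params(name): a dict with "intrinsics" (3x3 intrinsics, pixels), "k1" (the pictures are not rectified: a ray, as slopes to the right and down, at radius r is drawn at 1 + k1 r^2 times it, then the intrinsics apply), "rvec" (rotation vector, rad) and "tvec" (3), from world to camera coordinates, as OpenCV has them. Camera axes: x right, y down, z forward; pixel columns grow to the right and rows downward; lengths in m; the calibration is good to about 2 mm. A picture is of the moment at which its call begins: read the wrist's pose just before it. camera_params takes no time and is no camera call; for the wrist camera it gives the pose at the moment of the call.
- robot.job_done(): hands the job in; it is judged then, once.
The state is a dict: "t": time; "joints": joint angles; "joint_velocities": joint speeds; "joint_efforts": joint torques, N m; "position": TCP position; "eef_rot": TCP orientation; "ft_force": force on the tool from outside, world axes, zero at the start; "torque": the same for the moment, N m; "opening": opening from 0.0 (shut) to 1.0 (fully open); "finger_force": force on a finger pad.
Only numpy, scipy, OpenCV 4.12 (cv2) and the standard library are available. Lean on these libraries where they do the work, as an engineer would, in place of code of your own. Each camera call takes 0.05 s, during which the arm holds its last target. There are 200 camera calls.

### The job

One or two of the stirrer gear housings on the bench have a broken part rolling loose inside; only shaking them tells which. Open the repair case (slide the bolt back, lift the lid slightly until it stops, push aside the catch hidden under its lip, then swing it wide open), lay only the rattling housings in it, close the lid fully and slide the bolt home again; the sound housings stay on the bench, and the beakers and the wash bottle are left alone.

Things in the scene. Friction and masses are not known exactly. Their poses are not given: they have to be found in the camera images.
- housing1: sealed gear housing: closed grey box 96 long (x), 56 wide (y), 48 high (z), 0.2-0.33 kg, steel stub 14 dia. standing 10 out of its +x end; all look alike. Origin: centre of underside. One or two housings hold a hidden 32 mm, 130 g ball that rolls freely 54 along x and knocks when tilted or shaken along x; in sound ones nothing moves. Own masses differ, so weight does not tell.
- housing2: sealed gear housing: closed grey box 96 long (x), 56 wide (y), 48 high (z), 0.2-0.33 kg, steel stub 14 dia. standing 10 out of its +x end; all look alike. Origin: centre of underside. One or two housings hold a hidden 32 mm, 130 g ball that rolls freely 54 along x and knocks when tilted or shaken along x; in sound ones nothing moves. Own masses differ, so weight does not tell.
- housing3: sealed gear housing: closed grey box 96 long (x), 56 wide (y), 48 high (z), 0.2-0.33 kg, steel stub 14 dia. standing 10 out of its +x end; all look alike. Origin: centre of underside. One or two housings hold a hidden 32 mm, 130 g ball that rolls freely 54 along x and knocks when tilted or shaken along x; in sound ones nothing moves. Own masses differ, so weight does not tell.
- housing4: sealed gear housing: closed grey box 96 long (x), 56 wide (y), 48 high (z), 0.2-0.33 kg, steel stub 14 dia. standing 10 out of its +x end; all look alike. Origin: centre of underside. One or two housings hold a hidden 32 mm, 130 g ball that rolls freely 54 along x and knocks when tilted or shaken along x; in sound ones nothing moves. Own masses differ, so weight does not tell.
- case: aluminium repair case fixed to the bench, 160 deep (x) x 316 wide (y), origin: centre of its underside, its front faces its -x. Walls 8 thick; side and back walls 78 high, front wall 62 high. Lid hinged along the top of its back wall.
- case_in (a point): centre of the inner floor of the case, 6 above the bench; axes as the case's. Inside: 144 (x) x 300 (y), 72 high. The shut lid's striker hangs at x -59 to -45, y -35 to -5, down to 17 above this floor: lay one housing on either side of it, long axis along x, e.g. at y -80 and +80.
- lid (a joint): lid angle in rad about its hinge at the back (far) rim: 0 shut, grows as the front edge goes up, to 1.9 at most. Stiff: stays where left (4 N at the handle to raise, 2 N to lower). 8 thick, top 86 above the bench when shut, stands 24 out over the front wall with a lip hanging 26 down. Stops at about 0.24 while the catch is home, cannot rise with the bolt home.
- lid_handle (a point): middle of the lid's black bar handle, a round bar of 10 diameter and 80 long, along the case's y, at y +100 of the case; bar 40 in front of the lip, 72 above the bench when shut; pinch it from above, it turns freely between the fingers as the lid swings. Turns with the lid.
- lid_hinge (a point): point on the hinge axis of the lid (the axis runs along the case's y), mid width, at x +80 of the case, 78 above the bench; 224 from the handle bar.
- bolt (a joint): main latch: slide bolt on the right half of the case's front, in m: 0 home (its bar lies over a tongue of the lid), grows as it slides along the case's -y, to 0.032; the lid is free beyond 0.018. Stays where it is left, about 3 N to slide.
- bolt_knob (a point): on the bolt's upright black knob, 13 diameter, 35 tall: 15 below its top, on its axis; its top is 111 above the bench. With the bolt home it stands at x -124, y -125 of the case, 20 clear in front of the lip. Moves with the bolt.
- catch (a joint): second catch, hidden behind the lid's lip while the lid is shut, in m: 0 home, grows as it is pushed along the case's +y, to 0.024; it frees the lid beyond 0.018. Can be reached only with the lid ajar. Stays where it is left, about 2 to 3 N to slide.
- catch_tab (a point): centre of the catch's steel tab, which stands 18 (x) out over the front wall's top, 14 wide (y), 10 high, 68 above the bench, at x -87, y -10 of the case when home; free space below and beside it in front of the case. Reach it from the robot's side below the raised lip, fingers tilted forward 35 to 45 degrees. Moves with the catch.
- wash_bottle: white wash bottle with a red cap, 64 diameter, 170 tall; bystander, leave it alone. Origin: centre of its underside.
- beaker1: glass beaker, 68 diameter, 85 tall; bystander, leave it alone. Origin: centre of its underside.
- beaker2: glass beaker, 56 diameter, 70 tall; bystander, leave it alone. Origin: centre of its underside.

How it is judged:
On the way, in this order (a step that is already met when the one before it is completed fails the run):
1. the bolt is slid back, the lid still shut (value of joint bolt above 0.018 m and value of joint lid below 0.08 rad), for 0.1 s.
2. the lid is lifted slightly, the second catch still home (value of joint lid above 0.12 rad and value of joint catch below 0.01 m), for 0.2 s.
3. the second catch is pushed aside with the lid ajar (value of joint catch above 0.0175 m and value of joint lid between 0.08 and 0.5 rad), for 0.1 s.
4. the lid is swung wide open (value of joint lid above 1 rad), for 0.2 s.
At the end, for the whole second after the job is handed in: Every housing with a loose part lies inside the case and no sound one does; sound housings lie on the bench; all at rest; lid shut (under 0.03 rad), bolt home (within 8 mm) (x of loose1_c0 in the frame of case_in between -0.065 and 0.065 m and y of loose1_c0 in the frame of case_in between -0.145 and 0.145 m and z of loose1_c0 in the frame of case_in between -0.005 and 0.06 m and x of loose2_c0 in the frame of case_in between -0.065 and 0.065 m and y of loose2_c0 in the frame of case_in between -0.145 and 0.145 m and z of loose2_c0 in the frame of case_in between -0.005 and 0.06 m and x of loose3_c0 in the frame of case_in between -0.065 and 0.065 m and y of loose3_c0 in the frame of case_in between -0.145 and 0.145 m and z of loose3_c0 in the frame of case_in between -0.005 and 0.06 m and x of loose4_c0 in the frame of case_in between -0.065 and 0.065 m and y of loose4_c0 in the frame of case_in between -0.145 and 0.145 m and z of loose4_c0 in the frame of case_in between -0.005 and 0.06 m and not ((x of housing1 in the frame of case_in between -0.065 and 0.065 m and y of housing1 in the frame of case_in between -0.145 and 0.145 m and z of housing1 in the frame of case_in between -0.005 and 0.06 m) and distance between loose1_c0 and housing1 above 0.5 m) and not ((x of housing2 in the frame of case_in between -0.065 and 0.065 m and y of housing2 in the frame of case_in between -0.145 and 0.145 m and z of housing2 in the frame of case_in between -0.005 and 0.06 m) and distance between loose2_c0 and housing2 above 0.5 m) and not ((x of housing3 in the frame of case_in between -0.065 and 0.065 m and y of housing3 in the frame of case_in between -0.145 and 0.145 m and z of housing3 in the frame of case_in between -0.005 and 0.06 m) and distance between loose3_c0 and housing3 above 0.5 m) and not ((x of housing4 in the frame of case_in between -0.065 and 0.065 m and y of housing4 in the frame of case_in between -0.145 and 0.145 m and z of housing4 in the frame of case_in between -0.005 and 0.06 m) and distance between loose4_c0 and housing4 above 0.5 m) and ((x of housing1 in the frame of case_in between -0.065 and 0.065 m and y of housing1 in the frame of case_in between -0.145 and 0.145 m and z of housing1 in the frame of case_in between -0.005 and 0.06 m) or height (world z) of housing1 between -0.01 and 0.06 m) and ((x of housing2 in the frame of case_in between -0.065 and 0.065 m and y of housing2 in the frame of case_in between -0.145 and 0.145 m and z of housing2 in the frame of case_in between -0.005 and 0.06 m) or height (world z) of housing2 between -0.01 and 0.06 m) and ((x of housing3 in the frame of case_in between -0.065 and 0.065 m and y of housing3 in the frame of case_in between -0.145 and 0.145 m and z of housing3 in the frame of case_in between -0.005 and 0.06 m) or height (world z) of housing3 between -0.01 and 0.06 m) and ((x of housing4 in the frame of case_in between -0.065 and 0.065 m and y of housing4 in the frame of case_in between -0.145 and 0.145 m and z of housing4 in the frame of case_in between -0.005 and 0.06 m) or height (world z) of housing4 between -0.01 and 0.06 m) and linear speed of each of housing1, housing2, housing3, housing4 below 0.03 m/s and value of joint lid below 0.03 rad and value of joint bolt below 0.008 m); the robot touches nothing.
It fails at once if the wash bottle is knocked over or shifted more than 4 cm (distance of wash_bottle from where it was at the start of the episode above 0.04 m or angle between wash_bottle's own z axis and vertical above 0.5 rad).
It fails at once if the beaker1 is knocked over or shifted more than 4 cm (distance of beaker1 from where it was at the start of the episode above 0.04 m or angle between beaker1's own z axis and vertical above 0.5 rad).
It fails at once if the beaker2 is knocked over or shifted more than 4 cm (distance of beaker2 from where it was at the start of the episode above 0.04 m or angle between beaker2's own z axis and vertical above 0.5 rad).
Of loose1, loose2, loose3, loose4 only 1 to 2 are there at a start; the rules pass over those that are not, and their reading is None.
At some moment in a run one of housing1, housing2, housing3, housing4 may be knocked a few centimetres aside while the robot is not near it.
Once in a run the grip may slacken for a moment while it holds something.
It also fails if it takes over 210 s, if anything falls off the work surface, if the arm or the gripper's body presses on something with over 40 N, if the wrist force passes 120 N, or if a joint passes its speed limit or range.

## Working session

There is one attempt and no reset: what is moved stays moved. The work goes in short steps, Python scripts to look and compute and a tool call to move; the robot and the scene stay as the last step left them, time stands still between calls to the robot, and variables do not carry over. Pictures are saved under pics/ and viewed, at most 14 in all, crops included, and the job is handed in when it is done.

Besides the shell and the picture viewer there is one more tool, called after "Call:" as name(argument=value, ...) on one line, values as JSON. move_arm: Moves the arm, as the interface text tells. Its arguments: {"type":"object","properties":{"moves":{"type":"string"},"force":{"type":"number"}},"required":["moves"]}

```bash
ls; mkdir -p pics; cat > h.py <<'E'
import numpy as np, cv2
from scipy.spatial.transform import Rotation as R
from bench import robot
def cloud(name):
    p=robot.camera_params(name); im,d=robot.get_image(name)
    K=np.array(p["intrinsics"]);k1=p["k1"]
    v,u=np.mgrid[0:480,0:640]
    xd=(u-K[0,2])/K[0,0]; yd=(v-K[1,2])/K[1,1]; rd=np.hypot(xd,yd); r=rd.copy()
    for _ in range(10): r=rd/(1+k1*r*r)
    s=np.where(rd>0,r/np.maximum(rd,1e-9),1)
    c=np.stack([xd*s*d,yd*s*d,d],-1)
    M=R.from_rotvec(np.ravel(p["rvec"])).as_matrix()
    w=(c-np.ravel(p["tvec"]))@M
    w[d==0]=np.nan
    return im,w
E
python3 - <<'E'
from h import *
for n in("top","scene","wrist"):
    im,w=cloud(n); cv2.imwrite(f"pics/{n}0.png",im); np.save(f"pics/{n}0.npy",w)
    p=robot.camera_params(n); print(n,p)
print(robot.state())
E
```

```text
pics
top {'intrinsics': array([[518.16792773,   0.        , 316.0711614 ],
       [  0.        , 518.16792773, 239.25683205],
       [  0.        ,   0.        ,   1.        ]]), 'k1': -0.07352664193921984, 'rvec': array([ 2.1600513 , -2.12341484,  0.1628748 ]), 'tvec': array([5.81633452e-04, 5.78836538e-01, 1.06850699e+00])}
scene {'intrinsics': array([[446.74082197,   0.        , 326.70485306],
       [  0.        , 446.74082197, 240.95446081],
       [  0.        ,   0.        ,   1.        ]]), 'k1': 0.015036278940322523, 'rvec': array([ 2.05658643,  1.12546097, -0.51227974]), 'tvec': array([-0.34991296, -0.2672625 ,  1.27856062])}
wrist {'intrinsics': array([[379.78465133,   0.        , 317.81673432],
       [  0.        , 379.78465133, 242.12359988],
       [  0.        ,   0.        ,   1.        ]]), 'k1': -0.008656439479871639, 'rvec': array([-2.3410703 ,  1.71054459,  0.25021563]), 'tvec': array([-0.57417121, -0.03865009,  0.38951816])}
{'t': 0.15, 'joints': array([-1.46830807e+00,  1.81370703e-01,  1.60775627e+00, -5.22651332e-05,
        1.35379426e+00, -2.06269396e-01]), 'joint_velocities': array([ 0.00183214, -0.00172062, -0.00401016,  0.00259631, -0.00113447,
        0.00253243]), 'joint_efforts': array([ 2.66941352e-03, -4.34230614e+01, -3.42171586e+01,  7.04661221e-02,
        3.56475881e-02, -8.34266825e-05]), 'position': array([ 0.17470608, -0.54740751,  0.24902757]), 'eef_rot': array([-6.64716335e-04,  9.88106151e-01,  1.53771886e-01,  8.97316509e-06]), 'ft_force': array([ 0.22024062, -0.34102719, -0.54945635]), 'torque': array([ 0.00209795,  0.01979833, -0.0408854 ]), 'finger_force': 0.0, 'opening': 0.9994107398168117}
```

View pics/top0.png

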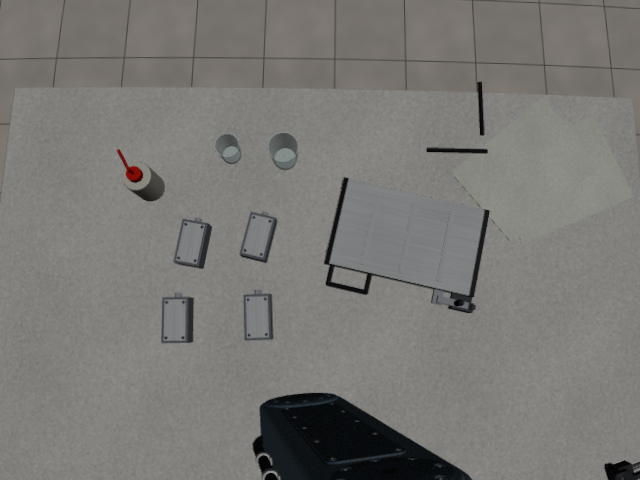

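View pics/scene0.png

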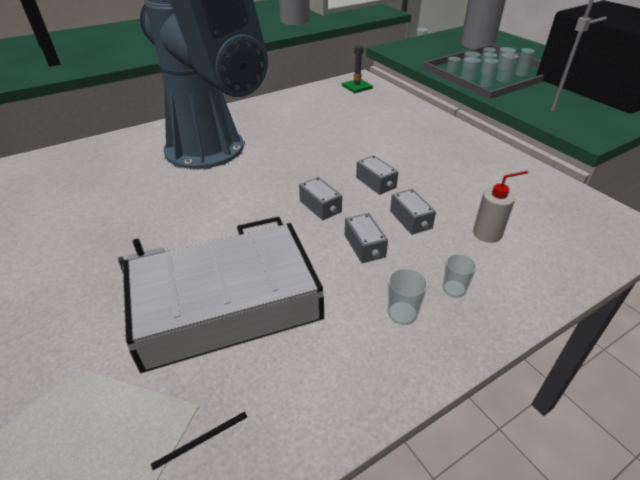

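The top view shows the four housings at about (192,243), (259,237), (177,319) and (258,316). The case lid is at about (408,237), the handle at (347,290) and the bolt knob at (460,302). The scene view shows the same layout.

```bash
python3 - <<'E'
from h import *
w=np.load("pics/top0.npy"); s=np.load("pics/scene0.npy")
def rect(w,box,z0,z1,pix=True):
    a=w[box[1]:box[3],box[0]:box[2]].reshape(-1,3); a=a[(a[:,2]>z0)&(a[:,2]<z1)]
    (c,sz,an)=cv2.minAreaRect((a[:,:2]*1000).astype(np.float32))
    return len(a),np.median(a[:,2]).round(4),np.round(c,1),np.round(sz,1),round(an,1)
for n,b in dict(A=(165,205,222,280),B=(232,200,287,270),C=(152,285,205,355),D=(233,282,284,352)).items():
    print(n,rect(w,b,.038,.06), rect(w,b,.015,.06))
print("lid",rect(w,(315,165,500,300),.078,.095))
print("handle",rect(w,(315,265,380,300),.05,.076))
print("knob",rect(w,(425,280,485,320),.1,.13),rect(w,(425,280,485,320),.05,.13))
print("beak",rect(w,(210,125,245,170),.02,.2),rect(w,(262,125,305,175),.02,.2),"bottle",rect(w,(110,145,175,210),.02,.3))
# scene check
for n,a in (("housings z.03-.06",s.reshape(-1,3)),):
    m=(a[:,2]>.04)&(a[:,2]<.056)&(a[:,0]<.75)&(a[:,1]>.0)
    im=np.zeros((1000,1000),np.uint8); q=(a[m][:,:2]*1000).astype(int); 
    ok=(q[:,0]>0)&(q[:,0]<1000)&(q[:,1]<1000); im[q[ok][:,0],q[ok][:,1]]=255
    im=cv2.dilate(im,np.ones((5,5)))
    k,l,st,ce=cv2.connectedComponentsWithStats(im)
    for i in range(1,k):
        if st[i][4]>800:
            pts=np.argwhere(l==i).astype(np.float32); print("scene",cv2.minAreaRect(pts))
E
```

```text
A (1222, np.float64(0.049), array([566.7, 280.8]), array([58.5, 96.6]), 81.2) (1362, np.float64(0.0487), array([571.5, 280. ]), array([ 58.5, 106.6]), 81.0)
B (1188, np.float64(0.0487), array([583.8, 136.3]), array([57. , 96.9]), 77.4) (1284, np.float64(0.0485), array([588.2, 135.2]), array([ 57.1, 105.8]), 77.2)
C (1247, np.float64(0.0494), array([402.6, 306.2]), array([96.4, 59.2]), 3.1) (1393, np.float64(0.049), array([407.9, 305.1]), array([106.2,  59.4]), 1.4)
D (1232, np.float64(0.0491), array([412.3, 131.2]), array([94.1, 57.2]), 2.5) (1295, np.float64(0.049), array([417. , 131.8]), array([104. ,  57.1]), 3.4)
lid (13290, np.float64(0.0861), array([ 561.2, -175.3]), array([315.3, 228.9]), 78.1)
handle (234, np.float64(0.0742), array([489.8, -65.8]), array([105.1,  45.5]), 77.7)
knob (44, np.float64(0.1104), array([ 447.3, -280.8]), array([12.3, 12.9]), 38.4) (1098, np.float64(0.0843), array([ 460.6, -266.9]), array([ 65. , 106.6]), 0.0)
beak (453, np.float64(0.0532), array([779. , 208.4]), array([54.6, 54.8]), 6.3) (644, np.float64(0.0622), array([771.4,  84.2]), array([67.2, 64.2]), 2.1) bottle (1152, np.float64(0.1037), array([696.3, 387.4]), array([63.5, 62.1]), 72.2)
scene ((134.85760498046875, 929.8451538085938), (266.4339904785156, 136.965576171875), 0.30970388650894165)
scene ((404.23162841796875, 304.0544738769531), (104.77765655517578, 64.01636505126953), 2.2311747074127197)
scene ((413.907958984375, 129.7532958984375), (103.95768737792969, 62.71839904785156), 2.5261170864105225)
scene ((569.16845703125, 278.5530700683594), (63.70967483520508, 103.48377990722656), 80.90972137451172)
scene ((585.980712890625, 134.9038543701172), (62.95328140258789, 104.72601318359375), 78.69007110595703)
```

```bash
cat >> h.py <<'E'
def mv(*tg, pose=None):
    """tg: (x,y,z,psi_deg) world, psi = heading of tool x. prints rows relative to pose now"""
    if pose is None:
        s=robot.state(); p=s["position"]; q=s["eef_rot"]; M=R.from_quat([q[1],q[2],q[3],q[0]]).as_matrix()
        psi=np.degrees(np.arctan2(M[1,0],M[0,0])); print("now",p.round(4),"psi",psi.round(2),"tilt",np.degrees(np.arccos(-M[2,2])).round(2),"op",round(s["opening"]*88.1,1),"t",s["t"])
    else:
        p=np.array(pose[:3]); psi=pose[3]
    a=np.radians(psi); M=np.array([[np.cos(a),np.sin(a),0],[np.sin(a),-np.cos(a),0],[0,0,-1.]])
    for x,y,z,f in tg:
        d=M.T@(np.array([x,y,z])-p)/.25; t=-((f-psi+180)%360-180)/360
        print("  %.3f %.3f %.3f %.4f   dist %.0fmm"%(*d,t,np.linalg.norm(d)*250))
YAW,O=np.radians(-12.),np.array([.5946,-.1843])
def C(x,y,z):  # case mm -> world m
    c,s=np.cos(YAW),np.sin(YAW); return O[0]+(c*x-s*y)/1e3,O[1]+(s*x+c*y)/1e3,z/1e3
E
python3 - <<'E'
from h import *
w=np.load("pics/top0.npy")[160:305,310:505].reshape(-1,3)
a=w[(w[:,2]>.0835)&(w[:,2]<.0885)]
for e in (0,1):
    print(cv2.minAreaRect((a[:,:2]*1000).astype(np.float32)))
    im=np.zeros((1000,1000),np.uint8); q=(a[:,:2]*1000).astype(int)+[0,500]; im[q[:,0],q[:,1]]=1
    im=cv2.morphologyEx(cv2.dilate(im,np.ones((5,5))),cv2.MORPH_OPEN,np.ones((31,31)));l=cv2.connectedComponents(im)[1]
    a=a[im[q[:,0],q[:,1]]>0]
h=np.load("pics/top0.npy")[262:302,318:382].reshape(-1,3); h=h[(h[:,2]>.06)&(h[:,2]<.08)]
# bar: front-most in case x
c,s=np.cos(np.radians(-12)),np.sin(np.radians(-12)); u=h[:,0]*c+h[:,1]*s; v=-h[:,0]*s+h[:,1]*c
m=u<u.min()+.010; print("bar",h[m].mean(0),v[m].min(),v[m].max(),np.polyfit(h[m][:,1],h[m][:,0],1))
print(C(-144,100,72)); mv((.447,-.281,.22,-12))
E
```

```text
((571.6387329101562, -177.04568481445312), (314.1040954589844, 208.9441375732422), 77.82450103759766)
((582.0097045898438, -179.17849731445312), (314.1534118652344, 185.1002197265625), 77.98680114746094)
bar [ 0.47399479 -0.05373598  0.07595685] 0.002142474031026076 0.0900180457408719 [0.2144424  0.48551806]
(np.float64(0.47453791457610794), np.float64(-0.05654595644886207), 0.072)
now [ 0.1747 -0.5474  0.249 ] psi 17.69 tilt 0.08 op 88.0 t 0.15
  1.361 -0.684 0.116 0.0825   dist 382mm
```

Call:
move_arm(moves="0.2 -0.1 0.02 0.0275 40; 0.4 -0.2 0.04 0.055 40; 0.6 -0.3 0.06 0.0825 40; 0.8 -0.4 0.08 0.0825 40; 1 -0.5 0.1 0.0825 40; 1 -0.5 0.1 0.0825 40", force=20)

```text
t: 0.9
position: [0.3768, -0.3497, 0.2241]
eef_rot: [-0.001, 0.995, -0.102, -0.0]
ft_force: [-0.5, -0.1, -0.4]
opening: 0.451
finger_force: 0.0
```

```bash
sed -i 's/O=np.radians(-12.),np.array(.*)/O=np.radians(-12.),np.array([.594,-.183])/' h.py; python3 - <<'E'
from h import *
im,w=cloud("wrist"); cv2.imwrite("pics/w1.png",im); np.save("pics/w1.npy",w)
a=w.reshape(-1,3)
k=a[(a[:,2]>.104)&(a[:,2]<.12)&(a[:,0]<.5)&(a[:,1]<-.2)&(a[:,1]>-.36)]
print("knob",len(k),k.mean(0) if len(k) else 0,k.min(0),k.max(0),C(-124,-125,96))
kx,ky,_=C(-124,-125,96)
mv((kx,ky,.2,-12),(kx,ky,.093,-12))
E
```

```text
knob 337 [ 0.44801614 -0.28134491  0.10976037] [ 0.44179787 -0.28665058  0.1040008 ] [ 0.4542071  -0.27458192  0.11239156] (np.float64(0.44672073615678815), np.float64(-0.27948740043032355), 0.096)
now [ 0.3757 -0.3514  0.2244] psi -11.79 tilt 0.04 op 39.7 t 0.95
  0.219 -0.340 0.097 0.0006   dist 104mm
  0.219 -0.340 0.525 0.0006   dist 166mm
```

View pics/w1.png

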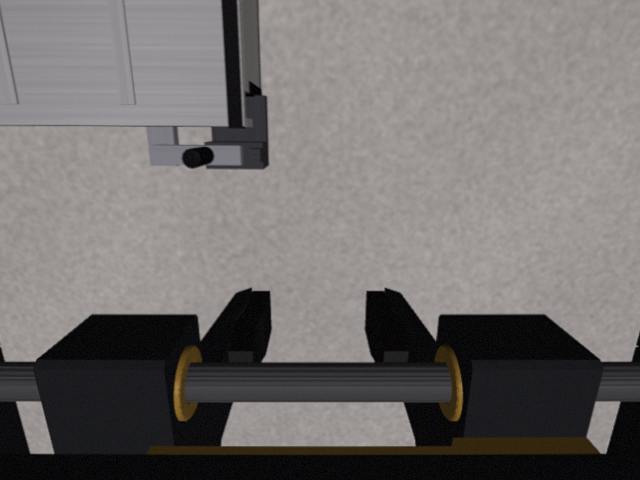

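The wrist view shows the bolt knob at (197,157), standing clear in front of the lid, with its guide block to the right at (205–268, 150).

Call:
move_arm(moves="0.1 -0.16 0.05 0 40; 0.223 -0.334 0.1 0 40; 0.223 -0.334 0.3 0 40; 0.223 -0.334 0.45 0 40; 0.223 -0.334 0.497 0 40; 0.223 -0.334 0.497 0 40; 0.223 -0.334 0.497 0 5; 0.223 -0.334 0.497 0 5; 0.223 -0.334 0.497 0 5; 0.223 -0.334 0.497 0 5", force=20)

```text
t: 2.2
position: [0.4475, -0.2829, 0.1015]
eef_rot: [0.0, 0.995, -0.105, 0.001]
ft_force: [1.1, 2.2, 6.2]
opening: 0.138
finger_force: 20.0
```

Call:
move_arm(moves="0 0.03 0 0 5; 0 0.06 0 0 5; 0 0.09 0 0 5; 0 0.115 0 0 5; 0 0.124 0 0 5; 0 0.124 0 0 5; 0 0.124 0 0 5")

```text
t: 3.08
position: [0.4417, -0.3099, 0.1014]
eef_rot: [-0.003, 0.995, -0.104, 0.001]
ft_force: [4.0, 14.7, 12.7]
opening: 0.137
finger_force: 20.0
```

Call:
move_arm(moves="0 0.124 0 0 25; 0 0.124 0 0 25; 0 0.124 -0.1 0 40; 0 0.124 -0.3 0 40; 0 0.124 -0.4 0 40; 0 0.124 -0.4 0 40")

```text
t: 3.82
position: [0.435, -0.3444, 0.2028]
eef_rot: [0.002, 0.995, -0.104, 0.002]
ft_force: [0.2, -0.6, 0.3]
opening: 0.457
finger_force: 0.0
```

```bash
python3 - <<'E'
from h import *
print(robot.state()["joints"].round(2), robot.state()["ft_force"])
bx,by=.4742,-.0545
mv((bx,by,.2,78),(bx,by,.069,78))
E
```

```text
[-0.88  0.18  1.71 -0.    1.25  0.9 ] [ 0.19557819 -0.62845678  0.26530959]
now [ 0.435  -0.3444  0.2028] psi -11.98 tilt 0.29 op 40.2 t 3.825
  -0.087 -1.167 0.011 -0.2500   dist 293mm
  -0.087 -1.167 0.535 -0.2500   dist 322mm
```

Call:
move_arm(moves="0 -0.06 0 -0.028 40; -0.01 -0.18 0 -0.056 30; -0.02 -0.3 0 -0.084 30; -0.03 -0.42 0 -0.112 30; -0.04 -0.54 0 -0.14 30; -0.05 -0.66 0 -0.168 30; -0.06 -0.78 0 -0.196 30; -0.07 -0.9 0 -0.224 30; -0.087 -1 0 -0.25 30; -0.087 -1 0 -0.25 30")

```text
t: 5.08
position: [0.4638, -0.0928, 0.1989]
eef_rot: [-0.001, 0.777, 0.63, -0.001]
ft_force: [-0.3, -0.9, 0.4]
opening: 0.341
finger_force: 0.0
```

```bash
python3 - <<'E'
from h import *
im,w=cloud("wrist"); cv2.imwrite("pics/w2.png",im)
a=w.reshape(-1,3); P=np.array([.4742,-.0545])
c,s=np.cos(YAW),np.sin(YAW); d=a[:,:2]-P; u=d[:,0]*c+d[:,1]*s; v=-d[:,0]*s+d[:,1]*c
m=(np.abs(u)<.02)&(np.abs(v)<.06)&(a[:,2]>.05)&(a[:,2]<.1)
print(m.sum()); 
if m.sum(): print(np.percentile(u[m],[2,50,98]),np.percentile(v[m],[2,50,98]),np.percentile(a[m,2],[2,50,98]))
m2=(u<-.0)&(u>-.06)&(np.abs(v)<.06)&(a[:,2]>.05)&(a[:,2]<.1); print(m2.sum(),u[m2].mean() if m2.sum() else 0)
bx,by=P
mv((bx,by,.2,78),(bx,by,.069,78))
E
```

```text
2488
[-0.00312271  0.0032593   0.01876897] [-0.04163666  0.00527529  0.04481086] [0.07207642 0.07566693 0.07756956]
586 -0.0016442512152486722
now [ 0.4641 -0.0938  0.1993] psi 77.94 tilt 0.1 op 29.8 t 5.125
  0.162 0.007 -0.003 -0.0002   dist 41mm
  0.162 0.007 0.521 -0.0002   dist 136mm
```

Call:
move_arm(moves="0.162 0.01 0 0 30; 0.162 0.01 0.2 0 30; 0.162 0.01 0.4 0 30; 0.162 0.01 0.5 0 30; 0.162 0.01 0.54 0 30; 0.162 0.01 0.54 0 30; 0.162 0.01 0.54 0 4; 0.162 0.01 0.54 0 4; 0.162 0.01 0.54 0 4; 0.162 0.01 0.54 0 4; 0.162 0.01 0.54 0 4", force=25)

```text
t: 6.5
position: [0.4761, -0.0555, 0.0664]
eef_rot: [0.001, 0.777, 0.629, 0.0]
ft_force: [-2.3, -0.7, 5.8]
opening: 0.1
finger_force: 25.1
```

Call:
move_arm(moves="0 0 -0.04 0 4; 0 0.002 -0.08 0 4; 0 0.006 -0.12 0 4; 0 0.01 -0.16 0 4; 0 0.014 -0.19 0 4; 0 0.018 -0.205 0 4; 0 0.018 -0.205 0 4; 0 0.018 -0.205 0 4; 0 0.018 -0.205 0 4")

```text
t: 7.62
position: [0.4802, -0.0563, 0.1169]
eef_rot: [0.0, 0.777, 0.629, 0.0]
ft_force: [2.9, -2.8, -0.8]
opening: 0.104
finger_force: 25.1
```

Call:
move_arm(moves="0 0 0 0 30; 0 0 0 0 30; 0 0 -0.15 0 40; 0 0 -0.35 0 60; 0 0 -0.5 0 88; 0 0 -0.5 0 88")

```text
t: 8.38
position: [0.4815, -0.0563, 0.2448]
eef_rot: [0.002, 0.777, 0.629, 0.002]
ft_force: [0.5, 0.9, -0.5]
opening: 0.757
finger_force: 0.0
```

```bash
python3 - <<'E'
from h import *
mv((.430,.131,.2,3),(.430,.131,.027,3))
im,w=cloud("top"); a=w[160:310,310:505].reshape(-1,3)
c,s=np.cos(YAW),np.sin(YAW); d=a[:,:2]-O; u=d[:,0]*c+d[:,1]*s; v=-d[:,0]*s+d[:,1]*c
m=(u>-.09)&(u<.07)&(v>-.14)&(v<-.1)&(a[:,2]>.06)
print("lid slope",np.arctan(-np.polyfit(u[m],a[m,2],1)[0]))
E
```

```text
now [ 0.4815 -0.0563  0.2448] psi 78.01 tilt 0.33 op 66.7 t 8.375
  0.690 -0.357 0.179 0.2084   dist 199mm
  0.690 -0.357 0.871 0.2084   dist 292mm
lid slope 0.22673561701552822
```

Call:
move_arm(moves="0.08 -0.04 0.02 0.026 88; 0.17 -0.09 0.04 0.052 88; 0.26 -0.13 0.06 0.078 88; 0.34 -0.18 0.08 0.104 88; 0.43 -0.22 0.1 0.13 88; 0.52 -0.27 0.12 0.156 88; 0.6 -0.31 0.14 0.182 88; 0.69 -0.357 0.18 0.208 88; 0.69 -0.357 0.4 0.208 88; 0.69 -0.357 0.62 0.208 88; 0.69 -0.357 0.8 0.208 88; 0.69 -0.357 0.87 0.208 88")

```text
t: 9.93
position: [0.424, 0.1312, 0.0198]
eef_rot: [-0.0, 1.0, 0.027, -0.004]
ft_force: [0.0, 0.0, -0.1]
opening: 1.003
finger_force: 0.0
```

Call:
move_arm(moves="0 0 0 0 88; 0 0 0 0 45; 0 0 0 0 45; 0 0 0 0 45; 0 0 0 0 45; 0 0 0 0 45", force=45)

```text
t: 10.68
position: [0.4292, 0.1314, 0.025]
eef_rot: [-0.0, 1.0, 0.027, 0.001]
ft_force: [-2.0, 0.4, 6.3]
opening: 0.629
finger_force: 45.0
```

Call:
move_arm(moves="0 0 -0.15 0 45; 0 0 -0.35 0 45; 0 0 -0.5 0 45; 0 0 -0.5 0 45; 0 0 -0.5 0 45; 0 0 -0.5 0 45")

```text
t: 11.42
position: [0.4271, 0.1311, 0.1473]
eef_rot: [0.0, 1.0, 0.027, -0.002]
ft_force: [-0.1, 0.3, -2.9]
opening: 0.634
finger_force: 45.0
```

```bash
cat >> h.py <<'E'
def tq(n=8):
    r=[]
    for i in range(n):
        s=robot.state(); q=s["eef_rot"]; M=R.from_quat([q[1],q[2],q[3],q[0]]).as_matrix()
        r.append([s["t"],*(M.T@s["torque"]*1e3),s["ft_force"][2]]); robot.get_image("top") 
    print(np.round(r,2))
E
python3 - <<'E'
from h import *
tq(5); mv((.4,0.1,.2,0))
E
```

```text
[[ 11.42  49.33  39.68  52.47  -2.86]
 [ 11.48  15.6   52.   -52.84  -2.58]
 [ 11.52 -23.21   2.07 -10.88  -3.37]
 [ 11.58 -21.96  26.18 -39.64  -2.78]
 [ 11.62  69.    48.08  14.76  -3.6 ]]
now [0.4282 0.1312 0.1485] psi 3.11 tilt 0.08 op 55.7 t 11.675
  -0.119 0.118 -0.206 0.0086   dist 66mm
```

Call:
move_arm(moves="-0.1 0 -0.08 0 45; -0.2 0 -0.16 0 45; -0.28 0 -0.22 0 45; -0.28 0 -0.22 0 45; -0.28 0 -0.22 0 45")

```text
t: 12.3
position: [0.3591, 0.1274, 0.2039]
eef_rot: [-0.0, 1.0, 0.027, 0.0]
ft_force: [0.1, 0.5, -2.9]
opening: 0.635
finger_force: 4.5
```

Call:
move_arm(moves="0.2 0 0 0 45; 0.38 0 0 0 45; 0.54 0 0 0 45; 0.68 0 0 0 45; 0.8 0 0 0 45; 0.89 0 0 0 45; 0.95 0 0 0 45; 0.98 0 0 0 45; 0.99 0 0 0 45; 0.99 0 0 0 45")

```text
t: 13.55
position: [0.6055, 0.1408, 0.2037]
eef_rot: [-0.0, 1.0, 0.027, -0.0]
ft_force: [0.2, 1.1, -2.2]
opening: 0.634
finger_force: 45.0
```

```bash
cat >> h.py <<'E'
def tq(n=8):
    r=[]
    for i in range(n):
        s=robot.state(); q=s["eef_rot"]; M=R.from_quat([q[1],q[2],q[3],q[0]]).as_matrix()
        r.append([*(M.T@s["torque"]*1e3),s["ft_force"][2],s["joint_efforts"][4]*1e3]); 
        if i<n-1: robot.get_image("top") 
    r=np.array(r); print("mean Mx My Mz Fz j5",r.mean(0).round(2),"std",r.std(0).round(2)); print(r[:,1].round(0),r[:,4].round(0))
E
python3 - <<'E'
from h import *
tq(9)
E
```

```text
mean Mx My Mz Fz j5 [ 26.87  53.18   5.    -2.84 -41.09] std [31.72 31.11 22.43  0.45 11.46]
[12. 59. 70. 28. 79. -5. 85. 70. 81.] [-66. -56. -44. -38. -35. -33. -33. -33. -32.]
```

Call:
move_arm(moves="-0.2 0 0 0 45; -0.38 0 0 0 45; -0.54 0 0 0 45; -0.68 0 0 0 45; -0.8 0 0 0 45; -0.89 0 0 0 45; -0.95 0 0 0 45; -0.98 0 0 0 45; -0.99 0 0 0 45; -0.99 0 0 0 45")

```text
t: 15.2
position: [0.359, 0.1274, 0.2044]
eef_rot: [-0.0, 1.0, 0.027, 0.0]
ft_force: [0.4, -0.2, -2.7]
opening: 0.632
finger_force: 45.0
```

```bash
python3 - <<'E'
from h import *
tq(9)
print(robot.state()["joints"].round(2)); mv(pose=None)
E
```

```text
mean Mx My Mz Fz j5 [ 20.96  43.06 -11.28  -2.86 -23.99] std [31.62 19.82 18.7   0.61 17.13]
[43. 59. 59. 56.  3. 15. 52. 62. 39.] [ 17.  -6. -23. -31. -34. -35. -35. -35. -34.]
[ 0.03 -0.24  2.11 -0.    1.27  1.54]
now [0.3587 0.1274 0.2041] psi 3.11 tilt 0.01 op 55.5 t 15.6
```

```bash
python3 - <<'E'
from h import *
mv((.415,.12,.2,168),(.415,.12,.0275,168))
im,w=cloud("top"); cv2.imwrite("pics/top1.png",im); np.save("pics/top1.npy",w)
a=w[160:320,310:505].reshape(-1,3)
c,s=np.cos(YAW),np.sin(YAW); d=a[:,:2]-O; u=(d[:,0]*c+d[:,1]*s)*1e3; v=(-d[:,0]*s+d[:,1]*c)*1e3
for y0 in range(-180,160,12):
    m=(v>=y0)&(v<y0+12)&(u<-95)&(u>-170)&(a[:,2]>.02)
    if m.sum()>2: print(y0,"umin %.0f"%u[m].min(),"zmax %.0f"%(a[m,2].max()*1e3), [(int(k),int(a[m&(u>=k)&(u<k+10),2].max()*1e3)) for k in range(-170,-95,10) if (m&(u>=k)&(u<k+10)).sum()])
E
```

```text
now [0.3587 0.1274 0.2041] psi 3.11 tilt 0.01 op 55.5 t 15.6
  0.223 0.042 0.017 -0.4580   dist 57mm
  0.223 0.042 0.707 -0.4580   dist 186mm
-180 umin -131 zmax 81 [(-140, 72), (-130, 80), (-120, 79)]
-168 umin -135 zmax 113 [(-140, 77), (-130, 113), (-120, 64), (-110, 92), (-100, 41)]
-156 umin -135 zmax 130 [(-140, 77), (-130, 114), (-120, 112), (-110, 119), (-100, 129)]
-144 umin -135 zmax 131 [(-140, 78), (-130, 80), (-120, 81), (-110, 114), (-100, 130)]
-132 umin -135 zmax 130 [(-140, 78), (-130, 80), (-120, 79), (-110, 114), (-100, 130)]
-120 umin -131 zmax 130 [(-140, 77), (-130, 79), (-120, 76), (-110, 114), (-100, 130)]
-108 umin -132 zmax 129 [(-140, 110), (-130, 111), (-120, 111), (-110, 111), (-100, 129)]
-96 umin -132 zmax 131 [(-140, 111), (-130, 114), (-120, 112), (-110, 122), (-100, 130)]
-84 umin -132 zmax 131 [(-140, 112), (-130, 112), (-120, 111), (-110, 120), (-100, 130)]
-72 umin -106 zmax 130 [(-110, 123), (-100, 130)]
-60 umin -106 zmax 128 [(-110, 118), (-100, 128)]
-48 umin -106 zmax 127 [(-110, 117), (-100, 126)]
-36 umin -106 zmax 129 [(-110, 121), (-100, 
[... 433 characters left out ...]
29), (-140, 128), (-130, 128), (-120, 123), (-110, 121), (-100, 130)]
72 umin -145 zmax 130 [(-150, 129), (-140, 130), (-110, 113), (-100, 129)]
84 umin -145 zmax 131 [(-150, 130), (-140, 128), (-110, 115), (-100, 128)]
96 umin -145 zmax 131 [(-150, 130), (-140, 130), (-110, 116), (-100, 130)]
108 umin -144 zmax 129 [(-150, 128), (-140, 128), (-110, 119), (-100, 129)]
120 umin -144 zmax 130 [(-150, 129), (-140, 128), (-110, 116), (-100, 128)]
132 umin -144 zmax 131 [(-150, 128), (-140, 129), (-130, 125), (-120, 124), (-110, 122), (-100, 130)]
144 umin -141 zmax 129 [(-150, 123), (-140, 124), (-130, 125), (-120, 123), (-110, 127), (-100, 129)]
156 umin -105 zmax 131 [(-110, 113), (-100, 131)]
```

View pics/top1.png

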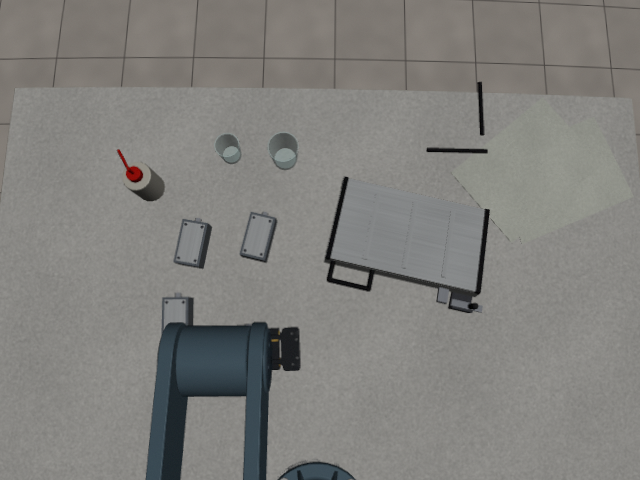

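The top view shows the lid ajar, the knob slid back at (473,306), and the arm holding housing D at about (285,348), clear of the others.

Call:
move_arm(moves="0.02 0 0 -0.028 45; 0.05 0.01 0 -0.056 45; 0.08 0.01 0 -0.084 45; 0.11 0.02 0 -0.112 45; 0.14 0.02 0 -0.14 45; 0.17 0.03 0 -0.168 45; 0.2 0.03 0 -0.196 45; 0.223 0.042 0 -0.224 45; 0.223 0.042 0 -0.224 45")

```text
t: 16.77
position: [0.4151, 0.1198, 0.2041]
eef_rot: [-0.0, 0.745, 0.667, -0.0]
ft_force: [-0.4, -0.1, -2.7]
opening: 0.63
finger_force: 45.0
```

Call:
move_arm(moves="0 0 0.02 -0.028 45; 0 0 0.05 -0.056 45; 0 0 0.08 -0.084 45; 0 0 0.12 -0.112 45; 0 0 0.16 -0.14 45; 0 0 0.2 -0.168 45; 0 0 0.25 -0.196 45; 0 0 0.3 -0.224 45; 0 0 0.3 -0.234 45; 0 0 0.3 -0.234 45")

```text
t: 18.02
position: [0.4146, 0.12, 0.1291]
eef_rot: [-0.0, 0.106, 0.994, 0.0]
ft_force: [0.1, -1.1, -2.7]
opening: 0.634
finger_force: 45.0
```

```bash
python3 - <<'E'
from h import *
mv((.415,.12,.0275,168))
im,w=cloud("scene"); p=robot.state()["position"]; a=w.reshape(-1,3)
m=(np.linalg.norm(a[:,:2]-[.43,.12],axis=1)<.09)&(a[:,2]>.06)&(a[:,2]<.2); c=np.cos(np.radians(-12)); s=np.sin(np.radians(-12))
d=a[m]-p; u=(d[:,0]*c+d[:,1]*s)*1e3; v=(-d[:,0]*s+d[:,1]*c)*1e3; z=d[:,2]*1e3
k=(z<15)&(abs(v)<33); print(len(u),"lead pct",np.percentile(u[k],[1,50,99]),"z",np.percentile(z[k],[1,2,5]),"v",np.percentile(v[k],[1,99]))
for lo in (20,40,58): 
    q=k&(u>lo)&(u<lo+12); print(lo,q.sum(),z[q].min() if q.sum() else 0, z[q&(z<40)].max() if q.sum() else 0)
cv2.imwrite("pics/s2.png",im)
E
```

```text
now [0.4146 0.12   0.1291] psi 167.78 tilt 0.03 op 55.8 t 18.025
  -0.002 0.000 0.406 -0.0006   dist 102mm
2076 lead pct [ 6.91608233 62.62618103 66.29476155] z [-28.44142716 -28.15645165 -26.26554712] v [-31.24509363  26.5431009 ]
20 32 -29.0469582719204 13.244226160614103
40 31 -26.28638647849753 13.514728971960876
58 444 -29.97971346835633 14.889634095848175
```

View pics/s2.png

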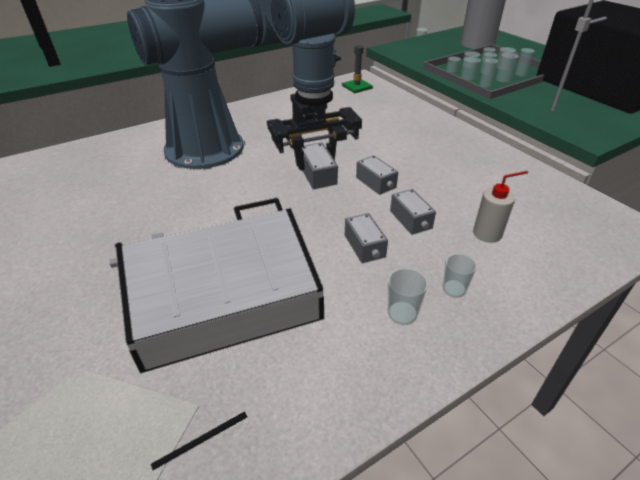

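Call:
move_arm(moves="0 0 0.15 0 45; 0 0 0.3 0 45; 0 0 0.38 0 45; 0 0 0.4 0 45; 0 0 0.4 0 45; 0 0 0.4 0 72; 0 0 0.4 0 72; -0.02 0 0.36 0 72; -0.02 0 0.36 0 72; -0.02 0 0.36 0 72; -0.02 0 0.36 0 45; -0.02 0 0.36 0 45")

```text
t: 19.58
position: [0.4196, 0.119, 0.039]
eef_rot: [-0.0, 0.105, 0.995, 0.0]
ft_force: [-0.5, -0.1, 1.2]
opening: 0.629
finger_force: 45.0
```

Call:
move_arm(moves="0 0 0 0 45; 0 0 0 0 45; 0 0 0 0 45; 0 0 -0.2 0 45; 0 0 -0.4 0 45; 0 0 -0.55 0 45; 0 0 -0.55 0 45; 0 0 -0.55 0 45")

```text
t: 20.58
position: [0.4188, 0.1188, 0.1753]
eef_rot: [-0.001, 0.105, 0.995, -0.0]
ft_force: [-0.1, 0.5, -4.0]
opening: 0.629
finger_force: 45.0
```

```bash
python3 - <<'E'
from h import *
x,y,z=C(-176,-58,180); x1,y1,z1=C(-176,-58,84)
x2,y2,z2=C(-143,-58,84)
mv((x,y,z,168),(x1,y1,z1,168),(x2,y2,z2,168)); print((x,y),(x2,y2))
E
```

```text
now [0.4188 0.1188 0.1753] psi 167.99 tilt 0.12 op 55.4 t 20.575
  -0.233 -1.267 -0.019 -0.0000   dist 322mm
  -0.233 -1.267 0.365 -0.0000   dist 335mm
  -0.365 -1.267 0.365 -0.0000   dist 342mm
(np.float64(0.4097871442034201), np.float64(-0.20314010325863507)) (np.float64(0.4420660150276357), np.float64(-0.21000118905562115))
```

Call:
move_arm(moves="0.02 -0.05 -0.1 0 45; 0.02 -0.2 -0.12 0 45; 0 -0.4 -0.12 0 45; -0.02 -0.6 -0.12 0 45; -0.04 -0.8 -0.12 0 45; -0.06 -1 -0.12 0 45; -0.06 -1 -0.12 0 45; -0.06 -1 -0.12 0 45")

```text
t: 21.58
position: [0.3815, -0.128, 0.205]
eef_rot: [-0.002, 0.105, 0.994, 0.001]
ft_force: [0.6, 0.7, -3.0]
opening: 0.631
finger_force: 45.0
```

```bash
python3 - <<'E'
from h import *
mv((*C(-205,-50,200),168),(*C(-205,-50,84),168),(*C(-147,-50,84),168),(*C(-147,-22,84),168))
im,w=cloud("scene"); p=robot.state()["position"]; a=w.reshape(-1,3); c=np.cos(YAW); s=np.sin(YAW)
d=a-p; u=(d[:,0]*c+d[:,1]*s)*1e3; v=(-d[:,0]*s+d[:,1]*c)*1e3; z=d[:,2]*1e3
k=(z<9)&(z>-60)&(abs(v)<34)&(u>20)&(u<80); print(k.sum(),"lead",np.percentile(u[k],[1,50,99]),"z",np.percentile(z[k],[1,2,5,98]),"v",np.percentile(v[k],[1,99]))
E
```

```text
now [ 0.3815 -0.128   0.205 ] psi 167.92 tilt 0.23 op 55.6 t 21.575
  -0.058 -0.238 0.020 -0.0002   dist 62mm
  -0.058 -0.238 0.484 -0.0002   dist 136mm
  -0.290 -0.238 0.484 -0.0002   dist 153mm
  -0.289 -0.126 0.484 -0.0002   dist 144mm
899 lead [21.67432679 58.05332113 61.0371541 ] z [-38.91066839 -38.46235847 -36.49026337   8.88677938] v [-28.2409127   26.58277308]
```

Call:
move_arm(moves="-0.03 -0.12 0.02 0 45; -0.058 -0.238 0.1 0 45; -0.058 -0.238 0.28 0 45; -0.058 -0.238 0.42 0 45; -0.058 -0.238 0.484 0 45; -0.058 -0.238 0.484 0 45; -0.13 -0.238 0.484 0 45; -0.2 -0.238 0.484 0 45; -0.26 -0.238 0.484 0 45; -0.29 -0.238 0.484 0 45; -0.29 -0.238 0.484 0 45")

```text
t: 23.0
position: [0.432, -0.1985, 0.0819]
eef_rot: [-0.011, 0.103, 0.995, 0.003]
ft_force: [-31.8, -5.9, -4.1]
opening: 0.629
finger_force: 45.0
```

Call:
move_arm(moves="0 0.02 0 0 45; 0 0.04 0 0 45; 0 0.06 0 0 45; 0 0.08 0 0 45; 0 0.1 0 0 45; 0 0.11 0 0 45; 0 0.116 0 0 45; 0 0.116 0 0 45; 0 0.116 0 0 45")

```text
t: 24.12
position: [0.4423, -0.1716, 0.0831]
eef_rot: [-0.006, 0.104, 0.995, 0.001]
ft_force: [-11.1, -4.7, -13.5]
opening: 0.635
finger_force: 45.0
```

```bash
python3 - <<'E'
from h import *
p=robot.state()["position"]; d=p[:2]-O; c=np.cos(YAW); s=np.sin(YAW); print((d[0]*c+d[1]*s)*1e3,(-d[0]*s+d[1]*c)*1e3,p[2])
im,w=cloud("scene"); cv2.imwrite("pics/s3.png",cv2.resize(im[120:360,60:380],(800,600)))
mv()
E
```

```text
-150.76481935658887 -20.357331834177828 0.08310077950146141
now [ 0.4423 -0.1716  0.0831] psi 168.07 tilt 0.67 op 55.6 t 24.175
```

```bash
python3 - <<'E'
from h import *
im,w=cloud("wrist"); s3=cv2.imread("pics/s3.png")
cv2.imwrite("pics/s3b.png",np.hstack([cv2.resize(s3,(400,300)),cv2.resize(im,(400,300))])); np.save("pics/w3.npy",w)
E
```

```text
(no output)
```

View pics/s3b.png

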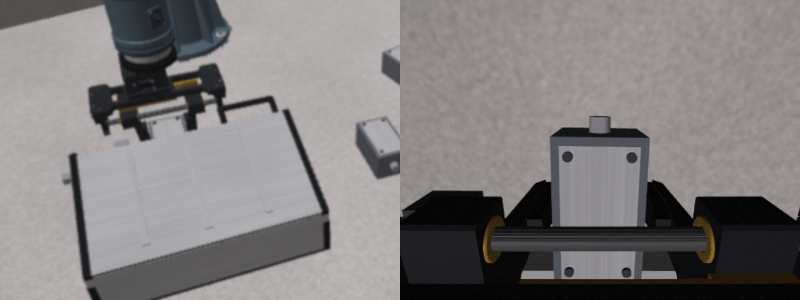

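The scene and wrist views show the housing straight in the grip, its lead end under the lip. I'll raise it slightly against the lip to check whether the lid is free.

Call:
move_arm(moves="0.008 0 -0.02 0 45; 0.008 0 -0.04 0 45; 0.008 0 -0.056 0 45; 0.008 0 -0.056 0 45; 0.008 0 -0.056 0 45")

```text
t: 24.85
position: [0.4424, -0.1718, 0.0984]
eef_rot: [-0.003, 0.104, 0.995, 0.001]
ft_force: [-6.2, -2.2, -10.4]
opening: 0.634
finger_force: 45.0
```

```bash
python3 - <<'E'
from h import *
s=robot.state(); print(s["ft_force"],s["torque"])
im,w=cloud("top"); a=w[160:310,310:505].reshape(-1,3)
c,s=np.cos(YAW),np.sin(YAW); d=a[:,:2]-O; u=d[:,0]*c+d[:,1]*s; v=-d[:,0]*s+d[:,1]*c
m=(u>-.09)&(u<.07)&(v>-.14)&(v<.14)&(a[:,2]>.06)
print("lid slope",np.arctan(-np.polyfit(u[m],a[m,2],1)[0]))
mv()
E
```

```text
[ -6.21861821  -2.22084567 -10.39547291] [-0.30830377  1.23325662 -0.32773131]
lid slope 0.25605925605399704
now [ 0.4424 -0.1718  0.0984] psi 168.06 tilt 0.39 op 55.8 t 24.9
```

Call:
move_arm(moves="0 0 -0.015 0 45; 0 0 -0.03 0 45; 0 0 -0.04 0 45; 0 0 -0.04 0 45; 0 0 -0.04 0 45")

```text
t: 25.52
position: [0.4446, -0.1726, 0.1095]
eef_rot: [-0.001, 0.104, 0.995, 0.001]
ft_force: [-3.2, 1.6, -10.4]
opening: 0.629
finger_force: 45.0
```

```bash
cat >> h.py <<'E'
def lid():
    im,w=cloud("top"); a=w[160:310,310:505].reshape(-1,3)
    c,s=np.cos(YAW),np.sin(YAW); d=a[:,:2]-O; u=d[:,0]*c+d[:,1]*s; v=-d[:,0]*s+d[:,1]*c
    m=(u>-.09)&(u<.07)&(v>-.14)&(v<.14)&(a[:,2]>.06)
    return np.arctan(-np.polyfit(u[m],a[m,2],1)[0])
E
python3 - <<'E'
from h import *
print(robot.state()["ft_force"],robot.state()["joint_efforts"].round(2)); print(lid()); mv()
E
```

```text
[ -3.1707076    1.58290527 -10.4429268 ] [  0.07 -41.78 -35.48   0.35  -1.61  -0.06]
0.25697427507627035
now [ 0.4446 -0.1726  0.1095] psi 168.01 tilt 0.1 op 55.8 t 25.575
```

```bash
python3 - <<'E'
from h import *
c,s=np.cos(YAW),np.sin(YAW)
def an(w,p):
    d=w.reshape(-1,3)-p; u=(d[:,0]*c+d[:,1]*s)*1e3; v=(-d[:,0]*s+d[:,1]*c)*1e3; z=d[:,2]*1e3
    for b in range(-56,0,4):
        k=(abs(v)<22)&(u>=b)&(u<b+4)&(z>-45)&(z<40)
        if k.sum()>5: print(b,np.median(z[k]).round(1),k.sum(),end=" | ")
    print()
an(np.load("pics/w3.npy"),np.array([.4423,-.1716,.0831]))
p=robot.state()["position"]; im,w=cloud("wrist"); an(w,p)
E
```

```text
-52 -13.1 408 | -48 -12.6 350 | -44 1.7 2654 | -40 6.6 1523 | -36 7.5 1451 | -32 7.7 1289 | -28 7.8 1337 | -24 8.1 1319 | -20 8.4 1284 | -16 8.7 1275 | -12 8.9 1233 | -8 9.2 1211 | -4 9.4 1206 | 
-56 -9.4 1535 | -52 -1.1 1638 | -48 7.2 1974 | -44 15.1 2540 | -40 22.8 2293 | -36 22.8 1616 | -32 22.1 1435 | -28 20.4 1237 | -24 18.3 1117 | -20 16.5 1099 | -16 14.7 1021 | -12 12.9 966 | -8 11.1 906 | -4 9.3 852 |
```

Call:
move_arm(moves="0 -0.02 0.05 0 45; 0 -0.02 0.1 0 45; 0.15 -0.02 0.1 0 45; 0.3 -0.02 0.1 0 45; 0.42 -0.02 0.1 0 45; 0.42 -0.02 0.16 0 45; 0.42 -0.02 0.2 0 45; 0.42 -0.02 0.23 0 45; 0.42 -0.02 0.25 0 45; 0.42 -0.02 0.265 0 45; 0.42 -0.02 0.265 0 45")

```text
t: 27.0
position: [0.3398, -0.1568, 0.0446]
eef_rot: [-0.003, 0.104, 0.995, -0.0]
ft_force: [-23.7, 2.8, 37.0]
opening: 0.63
finger_force: 45.0
```

Call:
move_arm(moves="0 0 0 0 75; 0 0 0 0 75; 0 0 0 0 75; 0 0 -0.1 0 75; 0 0 -0.3 0 75; 0 0 -0.5 0 75; 0 0 -0.5 0 75")

```text
t: 27.88
position: [0.3437, -0.1582, 0.1722]
eef_rot: [0.004, 0.104, 0.995, -0.003]
ft_force: [-0.2, -0.2, -0.3]
opening: 0.853
finger_force: 0.0
```

```bash
python3 - <<'E'
from h import *
mv((*C(-220,10,150),-12)); print(lid())
p=robot.camera_params("wrist"); M=R.from_rotvec(np.ravel(p["rvec"])).as_matrix(); cc=-M.T@np.ravel(p["tvec"]); s=robot.state(); q=s["eef_rot"]; T=R.from_quat([q[1],q[2],q[3],q[0]]).as_matrix()
print("cam in tool",T.T@(cc-s["position"]),"axis",T.T@M[2])
E
```

```text
now [ 0.3437 -0.1582  0.1722] psi 168.02 tilt 0.5 op 75.1 t 27.875
  -0.120 0.151 0.089 -0.4999   dist 53mm
0.23901009351366548
cam in tool [ 7.34722307e-02 -5.38034829e-05 -1.34421019e-01] axis [-2.84947302e-01  3.95836800e-04  9.58543102e-01]
```

```bash
python3 - <<'E'
from h import *
mv((*C(-215,-23,120),78))
E
```

```text
now [ 0.3425 -0.1572  0.17  ] psi 168.01 tilt 0.26 op 74.9 t 27.925
  -0.146 0.016 0.200 0.2500   dist 62mm
```

Call:
move_arm(moves="-0.02 0 0 0.028 75; -0.04 0 0.02 0.056 75; -0.06 0 0.05 0.084 75; -0.08 0 0.08 0.112 75; -0.1 0 0.1 0.14 75; -0.12 0.01 0.13 0.168 75; -0.146 0.016 0.16 0.196 75; -0.146 0.016 0.18 0.224 75; -0.146 0.016 0.2 0.25 75; -0.146 0.016 0.2 0.25 75; -0.146 0.016 0.2 0.25 75")

```text
t: 29.3
position: [0.3774, -0.1596, 0.1177]
eef_rot: [-0.001, 0.776, 0.63, -0.0]
ft_force: [-0.4, 0.5, -0.7]
opening: 0.85
finger_force: 0.0
```

```bash
python3 - <<'E'
from h import *
im,w=cloud("wrist"); cv2.imwrite("pics/w4.png",im)
a=w.reshape(-1,3); c,s=np.cos(YAW),np.sin(YAW); d=a[:,:2]-O; u=(d[:,0]*c+d[:,1]*s)*1e3; v=(-d[:,0]*s+d[:,1]*c)*1e3; z=a[:,2]*1e3
m=(u>-100)&(u<-75)&(z>60)&(z<82)&(abs(v)<70)
print(m.sum()); 
for b in range(-60,60,5):
    k=m&(v>=b)&(v<b+5)
    if k.sum(): print(b,k.sum(),u[k].min().round(0),np.median(z[k]).round(0),z[k].max().round(0))
mv()
E
```

```text
1187
-50 6 -79.0 61.0 62.0
-45 11 -79.0 61.0 62.0
-40 11 -79.0 60.0 62.0
-35 11 -79.0 61.0 62.0
-30 19 -80.0 61.0 62.0
-25 13 -80.0 61.0 62.0
-20 12 -79.0 61.0 62.0
-15 126 -95.0 72.0 74.0
-10 261 -96.0 72.0 74.0
-5 270 -95.0 72.0 74.0
0 226 -95.0 68.0 74.0
5 18 -79.0 61.0 62.0
10 16 -79.0 61.0 62.0
15 26 -79.0 61.0 62.0
20 19 -79.0 60.0 62.0
25 16 -79.0 61.0 62.0
30 20 -79.0 61.0 62.0
35 20 -79.0 61.0 62.0
40 21 -79.0 61.0 63.0
45 23 -79.0 61.0 62.0
50 21 -79.0 61.0 63.0
55 21 -79.0 61.0 62.0
now [ 0.3776 -0.1598  0.118 ] psi 78.14 tilt 0.06 op 74.9 t 29.35
```

View pics/w4.png

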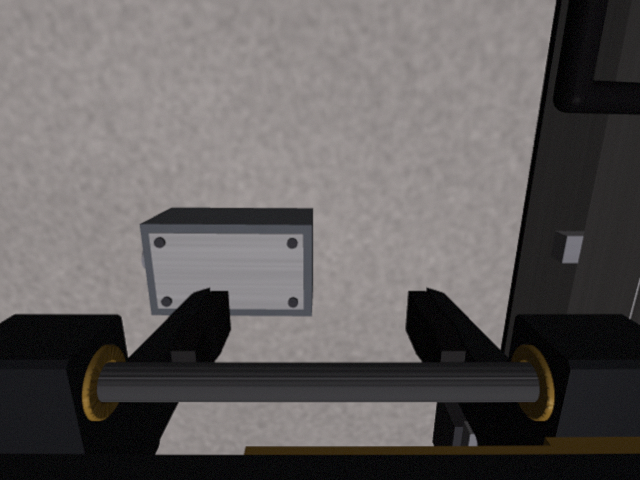

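The wrist view shows the catch tab at (570,247) under the lip, still nearly home, and housing D upright at (232,270). I'll measure both exactly.

```bash
python3 - <<'E'
from h import *
im,w=cloud("wrist")
a=w.reshape(-1,3); c,s=np.cos(YAW),np.sin(YAW); d=a[:,:2]-O; u=(d[:,0]*c+d[:,1]*s)*1e3; v=(-d[:,0]*s+d[:,1]*c)*1e3; z=a[:,2]*1e3
m=(u>-100)&(u<-80)&(z>70)&(z<82)&(abs(v)<40); print("tab v",v[m].min(),v[m].max(),np.percentile(v[m],[2,98]))
m=(z>45)&(z<55)&(u<-180)&(abs(v+25)<80)
r=cv2.minAreaRect(np.c_[u[m],v[m]].astype(np.float32)); print("D case",r,m.sum())
E
```

```text
tab v -12.710520981790273 2.0493439463523977 [-12.26942114   1.66648391]
D case ((-268.8680419921875, -27.2021427154541), (56.78311538696289, 95.7168960571289), 89.8524169921875) 14020
```

```bash
python3 - <<'E'
from h import *
mv((*C(-283,-27.2,120),168),(*C(-283,-27.2,39),168))
P=(*C(-283,-27.2,39),168)
mv((*C(-283,-27.2,86),168),(*C(-215,-57,86),168),(*C(-147,-57,84),168),pose=P)
E
```

```text
now [ 0.3777 -0.1599  0.1182] psi 78.11 tilt 0.02 op 74.6 t 29.4
  -0.019 -0.267 -0.007 -0.2497   dist 67mm
  -0.019 -0.267 0.317 -0.2497   dist 104mm
  0.000 0.000 -0.188 0.0000   dist 47mm
  -0.272 -0.119 -0.188 0.0000   dist 88mm
  -0.544 -0.119 -0.180 0.0000   dist 146mm
```

Call:
move_arm(moves="0 -0.03 0 -0.028 80; 0 -0.06 0 -0.056 80; 0 -0.1 0 -0.084 80; 0 -0.14 0 -0.112 80; 0 -0.18 0 -0.14 80; -0.01 -0.22 0 -0.168 80; -0.019 -0.25 0 -0.196 80; -0.019 -0.267 0 -0.224 80; -0.019 -0.267 0.05 -0.25 80; -0.019 -0.267 0.15 -0.25 80; -0.019 -0.267 0.27 -0.25 80; -0.019 -0.267 0.317 -0.25 80")

```text
t: 30.9
position: [0.3109, -0.1501, 0.0381]
eef_rot: [-0.001, 0.104, 0.995, 0.001]
ft_force: [-0.4, -0.6, -0.1]
opening: 0.905
finger_force: 0.0
```

Call:
move_arm(moves="0 0 0 0 80; 0 0 0 0 45; 0 0 0 0 45; 0 0 0 0 45; 0 0 0 0 45; 0 0 0 0 45; 0 0 -0.1 0 45; 0 0 -0.188 0 45; -0.1 -0.05 -0.188 0 45; -0.2 -0.119 -0.188 0 45; -0.272 -0.119 -0.188 0 45; -0.272 -0.119 -0.188 0 45", force=60)

```text
t: 32.4
position: [0.3722, -0.1941, 0.0861]
eef_rot: [-0.0, 0.104, 0.995, 0.0]
ft_force: [0.3, 0.5, -2.2]
opening: 0.63
finger_force: 60.0
```

```bash
python3 - <<'E'
from h import *
c,s=np.cos(YAW),np.sin(YAW)
p=robot.state()["position"]; d=p[:2]-O; print("case",(d[0]*c+d[1]*s)*1e3,(-d[0]*s+d[1]*c)*1e3,p[2],robot.state()["ft_force"])
mv((*C(-215,-57,84),168),(*C(-147,-57,84),168))
im,w=cloud("wrist")
d=w.reshape(-1,3)-p; u=(d[:,0]*c+d[:,1]*s)*1e3; v=(-d[:,0]*s+d[:,1]*c)*1e3; z=d[:,2]*1e3
k=(abs(z-9)<3)&(u<-5)&(u>-50)&(abs(v)<40); print("v",v[k].min(),v[k].max(),"u",u[k].min(), "z by u",[np.median(z[k&(u>=b)&(u<b+5)]).round(1) for b in range(-35,-5,5)])
E
```

```text
case -214.62036243851742 -56.984070868542624 0.08606613334428746 [ 0.34250681  0.46482369 -2.22631144]
now [ 0.3722 -0.1941  0.0861] psi 168.03 tilt 0.02 op 55.5 t 32.4
  0.002 -0.000 0.008 0.0001   dist 2mm
  -0.270 -0.000 0.008 0.0001   dist 68mm
v -39.96146825551708 39.97884585886636 u -34.40596388370844 z by u [np.float64(7.6), np.float64(8.4), np.float64(8.7), np.float64(8.5), np.float64(8.5), np.float64(8.5)]
```

Call:
move_arm(moves="-0.06 0 0.008 0 45; -0.12 0 0.008 0 45; -0.18 0 0.008 0 45; -0.23 0 0.008 0 45; -0.26 0 0.008 0 45; -0.27 0 0.008 0 45; -0.27 0 0.008 0 45; -0.27 0 0.008 0 45")

```text
t: 33.45
position: [0.4375, -0.2079, 0.0841]
eef_rot: [-0.0, 0.105, 0.995, 0.0]
ft_force: [-0.1, -0.3, -2.8]
opening: 0.634
finger_force: 60.0
```

Call:
move_arm(moves="0 0.03 0 0 45; 0 0.06 0 0 45; 0 0.08 0 0 45; 0 0.1 0 0 45; 0 0.12 0 0 45; 0 0.132 0 0 45; 0 0.142 0 0 45; 0 0.142 0 0 45; 0 0.142 0 0 45")

```text
t: 34.58
position: [0.4456, -0.1732, 0.0843]
eef_rot: [0.0, 0.105, 0.995, 0.0]
ft_force: [-0.2, 0.3, -2.3]
opening: 0.628
finger_force: 60.0
```

```bash
python3 - <<'E'
from h import *
c,s=np.cos(YAW),np.sin(YAW)
p=robot.state()["position"]; d=p[:2]-O; print("case",(d[0]*c+d[1]*s)*1e3,(-d[0]*s+d[1]*c)*1e3,p[2],robot.state()["ft_force"]); mv()
E
```

```text
case -147.2433228540521 -21.242420965870853 0.08425453347418231 [-0.23496315  0.31067652 -2.29334425]
now [ 0.4456 -0.1732  0.0843] psi 167.99 tilt 0.03 op 55.3 t 34.575
```

Call:
move_arm(moves="0 0.008 0 0 45; 0 0.014 0 0 45; 0 0.014 0 0 45; 0 0 0 0 45; 0.12 0 0 0 45; 0.27 0 0 0 45; 0.42 0 0 0 45; 0.54 0 0 0 45; 0.54 0 0.1 0 45; 0.54 0 0.17 0 45; 0.54 0 0.182 0 45; 0.54 0 0.182 0 45")

```text
t: 36.08
position: [0.313, -0.145, 0.0399]
eef_rot: [-0.001, 0.104, 0.995, 0.001]
ft_force: [-10.9, 6.1, 25.1]
opening: 0.633
finger_force: 60.0
```

Call:
move_arm(moves="0 0 0 0 80; 0 0 0 0 80; 0 0 0 0 80; 0 0 -0.1 0 80; 0 0 -0.25 0 80; 0 0 -0.34 0 80; 0 0 -0.34 0 80", force=25)

```text
t: 36.95
position: [0.3143, -0.1462, 0.125]
eef_rot: [0.002, 0.105, 0.995, -0.001]
ft_force: [-0.5, -0.4, 0.7]
opening: 0.908
finger_force: 0.0
```

```bash
python3 - <<'E'
from h import *
mv((*C(-215,-23,120),78)); print(lid())
E
```

```text
now [ 0.3143 -0.1462  0.125 ] psi 168.0 tilt 0.24 op 80.0 t 36.95
  -0.265 -0.003 0.020 0.2500   dist 66mm
0.23928065094736184
```

Call:
move_arm(moves="-0.03 0 0 0.028 40; -0.06 0 0 0.056 40; -0.1 0 0 0.084 40; -0.13 0 0 0.112 40; -0.16 0 0 0.14 40; -0.19 0 0 0.168 40; -0.22 0 0 0.196 40; -0.25 0 0 0.224 40; -0.265 0 0.02 0.25 40; -0.265 0 0.02 0.25 40; -0.265 0 0.02 0.25 40")

```text
t: 38.38
position: [0.3774, -0.1585, 0.1178]
eef_rot: [-0.001, 0.776, 0.631, -0.0]
ft_force: [-0.4, -0.4, -0.1]
opening: 0.45
finger_force: 0.0
```

```bash
python3 - <<'E'
from h import *
im,w=cloud("wrist")
a=w.reshape(-1,3); c,s=np.cos(YAW),np.sin(YAW); d=a[:,:2]-O; u=(d[:,0]*c+d[:,1]*s)*1e3; v=(-d[:,0]*s+d[:,1]*c)*1e3; z=a[:,2]*1e3
m=(u>-100)&(u<-80)&(z>70)&(z<82)&(abs(v)<40); print("tab v",np.percentile(v[m],[1,99]),m.sum())
m=(u>-160)&(u<-130)&(z>105)&(z<140)&(v>70)&(v<130); print("bar",np.percentile(u[m],[1,50,99]),np.percentile(z[m],[50,99]))
mv((*C(-139,100,180),78),(*C(-139,100,115),78))
E
```

```text
tab v [ 8.6440465  22.69711713] 584
bar [-142.49431647 -139.57319995 -133.33040221] [128.42325585 130.80422695]
now [ 0.3776 -0.1587  0.1181] psi 78.13 tilt 0.07 op 39.6 t 38.425
  0.484 0.312 -0.247 0.0004   dist 157mm
  0.484 0.312 0.013 0.0004   dist 144mm
```

Call:
move_arm(moves="0.05 0.03 -0.15 0 40; 0.2 0.12 -0.247 0 40; 0.36 0.23 -0.247 0 40; 0.484 0.312 -0.247 0 40; 0.484 0.312 -0.247 0 35; 0.484 0.312 -0.1 0 30; 0.484 0.312 0.005 0 30; 0.484 0.312 0.005 0 30; 0.484 0.312 0.005 0 4; 0.484 0.312 0.005 0 4; 0.484 0.312 0.005 0 4; 0.484 0.312 0.005 0 4", force=25)

```text
t: 39.92
position: [0.4806, -0.0575, 0.1185]
eef_rot: [0.001, 0.777, 0.629, 0.001]
ft_force: [2.6, -2.5, 0.7]
opening: 0.098
finger_force: 25.0
```

```bash
python3 - <<'E'
from h import *
mv(); print(lid(),robot.state()["finger_force"],robot.state()["joints"].round(2))
t0=.24; f=lambda t:(80-224.1*np.cos(t-.0268),224.1*np.sin(t-.0268))
for t in np.arange(.36,1.78,.14):
    a,b=f(t),f(t0); print("0 %.3f %.3f 0 4;"%((a[0]-b[0])/250,-(a[1]-b[1])/250),end=" ")
E
```

```text
now [ 0.4806 -0.0575  0.1185] psi 78.0 tilt 0.17 op 8.6 t 39.925
0.31580763387089017 24.99735452234745 [-0.36  0.14  1.94 -0.    1.05 -0.15]
0 0.029 -0.104 0 4; 0 0.078 -0.219 0 4; 0 0.143 -0.326 0 4; 0 0.222 -0.423 0 4; 0 0.314 -0.509 0 4; 0 0.417 -0.580 0 4; 0 0.529 -0.637 0 4; 0 0.648 -0.677 0 4; 0 0.771 -0.701 0 4; 0 0.896 -0.707 0 4; 0 1.021 -0.695 0 4;
```

Call:
move_arm(moves="0 0.029 -0.104 0 4; 0 0.078 -0.219 0 4; 0 0.143 -0.326 0 4; 0 0.222 -0.423 0 4; 0 0.314 -0.509 0 4; 0 0.417 -0.58 0 4; 0 0.529 -0.637 0 4; 0 0.648 -0.677 0 4; 0 0.771 -0.701 0 4; 0 0.896 -0.707 0 4; 0 0.98 -0.7 0 4; 0 0.98 -0.7 0 4")

```text
t: 41.48
position: [0.7191, -0.1085, 0.2902]
eef_rot: [-0.001, 0.777, 0.629, -0.001]
ft_force: [0.6, -3.7, -5.5]
opening: 0.088
finger_force: 25.1
```

```bash
python3 - <<'E'
from h import *
c,s=np.cos(YAW),np.sin(YAW)
p=robot.state()["position"]; d=p[:2]-O; print("case",(d[0]*c+d[1]*s)*1e3,(-d[0]*s+d[1]*c)*1e3,p[2],robot.state()["ft_force"],robot.state()["joints"].round(2))
mv()
im,w=cloud("scene"); cv2.imwrite("pics/s5.png",im)
E
```

```text
case 106.89270396589473 98.85299643004105 0.2902221419371739 [ 0.59661244 -3.68076189 -5.4953703 ] [-0.31  0.5   1.12 -0.    1.53 -0.1 ]
now [ 0.7191 -0.1085  0.2902] psi 77.97 tilt 0.17 op 7.8 t 41.475
```

View pics/s5.png

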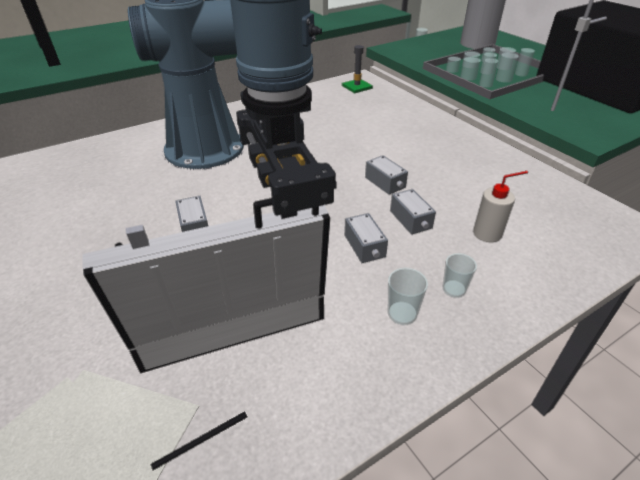

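The scene view shows the lid wide open, leaning slightly back, with the hand on the handle at (290,200). Housing C has shifted a little, to (386,173).

Call:
move_arm(moves="0 0 0 0 30; 0 0 0 0 30; 0 0 -0.1 0 40; 0 0 -0.22 0 60; -0.1 -0.1 -0.24 0.028 88; -0.2 -0.2 -0.24 0.056 88; -0.1 -0.3 -0.2 0.084 88; 0.1 -0.4 -0.1 0.112 88; 0.3 -0.5 0 0.14 88; 0.5 -0.55 0.1 0.168 88; 0.7 -0.6 0.2 0.196 88; 0.7 -0.6 0.2 0.224 88")

```text
t: 43.02
position: [0.6066, 0.0989, 0.241]
eef_rot: [-0.001, 1.0, -0.023, -0.002]
ft_force: [0.6, -0.6, 0.5]
opening: 1.001
finger_force: 0.0
```

```bash
python3 - <<'E'
from h import *
im,w=cloud("top"); cv2.imwrite("pics/top2.png",im); np.save("pics/top2.npy",w); s=cloud("scene")[1]
for nm,ww,e in (("top",w,0),("scene",s,0)):
    a=ww.reshape(-1,3); m=(a[:,2]>.042)&(a[:,2]<.054)&(a[:,0]>.25)&(a[:,0]<.7)&(a[:,1]<.4)&(a[:,1]>-.3)
    im=np.zeros((700,1000),np.uint8); q=(a[m][:,:2]*1000).astype(int); im[q[:,0],q[:,1]+500]=255
    im=cv2.morphologyEx(im,cv2.MORPH_CLOSE,np.ones((7,7)))
    k,l,st,ce=cv2.connectedComponentsWithStats(im)
    for i in range(1,k):
        if 2500<st[i][4]<8000:
            pts=np.argwhere(l==i)-[0,500]; r=cv2.minAreaRect(pts.astype(np.float32)); print(nm,np.round(r[0],1),np.round(r[1],1),round(r[2],1))
mv((.584-.0,.136,.2,-12.6)); print(robot.state()["joints"].round(2))
E
```

```text
top [ 324.6 -146.8] [57.9 97.9] 78.4
top [414.6 329.1] [96.8 50.5] 0.8
top [586.1 140. ] [59.5 89.9] 86.5
scene [ 326.9 -147.8] [ 56.5 100.9] 78.2
scene [417.2 323.3] [98.8 60. ] 2.7
scene [569.6 278.6] [58.2 99.5] 80.8
scene [586.  134.9] [58.6 99.5] 76.5
now [0.6083 0.0961 0.243 ] psi -2.58 tilt 0.04 op 87.7 t 43.125
  -0.104 -0.155 0.172 0.0278   dist 64mm
[-0.04  0.28  1.51  0.    1.36  1.58]
```

Call:
move_arm(moves="-0.05 -0.08 0.05 0.0278 88; -0.104 -0.155 0.17 0.0278 88; -0.104 -0.155 0.4 0.0278 88; -0.104 -0.155 0.62 0.0278 88; -0.104 -0.155 0.78 0.0278 88; -0.104 -0.155 0.852 0.0278 88; -0.104 -0.155 0.852 0.0278 88; -0.104 -0.155 0.852 0.0278 45; -0.104 -0.155 0.852 0.0278 45; -0.104 -0.155 0.852 0.0278 45; -0.104 -0.155 0.852 0.0278 45; -0.104 -0.155 0.852 0.0278 45", force=55)

```text
t: 44.62
position: [0.5857, 0.135, 0.0307]
eef_rot: [-0.001, 0.994, -0.11, 0.001]
ft_force: [-0.9, 3.0, 7.1]
opening: 0.628
finger_force: 55.0
```

Call:
move_arm(moves="0 0 -0.15 0 45; 0 0 -0.35 0 45; 0 0 -0.55 0 45; 0 0 -0.65 0 45; -0.2 0 -0.65 0 45; -0.38 0 -0.65 0 45; -0.54 0 -0.65 0 45; -0.68 0 -0.65 0 45; -0.75 0 -0.65 0 45; -0.79 0 -0.65 0 45; -0.8 0 -0.65 0 45; -0.8 0 -0.65 0 45")

```text
t: 46.12
position: [0.3903, 0.1781, 0.1921]
eef_rot: [0.0, 0.994, -0.11, 0.0]
ft_force: [-0.2, -0.5, -3.4]
opening: 0.629
finger_force: 55.0
```

```bash
python3 - <<'E'
from h import *
tq(8); mv()
E
```

```text
mean Mx My Mz Fz j5 [ 39.38 -15.85  -5.17  -3.09 -70.03] std [27.12 28.75 36.48  0.25 18.16]
[ 13.  19.  17. -36.  -6. -33. -64. -35.] [-30. -52. -70. -79. -82. -83. -83. -82.]
now [0.3897 0.1782 0.1919] psi -12.67 tilt 0.01 op 55.4 t 46.475
```

Call:
move_arm(moves="0.2 0 0 0 45; 0.38 0 0 0 45; 0.54 0 0 0 45; 0.68 0 0 0 45; 0.75 0 0 0 45; 0.79 0 0 0 45; 0.8 0 0 0 45; 0.8 0 0 0 45")

```text
t: 47.48
position: [0.5842, 0.1347, 0.1918]
eef_rot: [0.0, 0.994, -0.11, -0.0]
ft_force: [0.1, -0.1, -3.1]
opening: 0.631
finger_force: 55.0
```

```bash
python3 - <<'E'
from h import *
tq(8); mv()
E
```

```text
mean Mx My Mz Fz j5 [ 35.47 -33.85 -21.33  -3.12 -88.1 ] std [42.56 18.35 18.22  0.47 15.  ]
[-59. -53. -22. -36. -27. -28. -48.   2.] [-120. -104.  -90.  -82.  -78.  -77.  -77.  -77.]
now [0.5845 0.1346 0.1921] psi -12.64 tilt 0.01 op 55.2 t 47.825
```

Call:
move_arm(moves="0 0 0.2 0 45; 0 0 0.4 0 45; 0 0 0.58 0 45; 0 0 0.64 0 45; 0 0 0.645 0 45; 0 0 0.645 0 88; 0 0 0.645 0 88; 0 0 0.645 0 88; 0 0 0.5 0 88; 0 0 0.3 0 88; 0 0 0.1 0 88; 0 0 0.1 0 88")

```text
t: 49.32
position: [0.588, 0.1346, 0.1726]
eef_rot: [-0.001, 0.994, -0.11, 0.005]
ft_force: [0.3, 0.6, -0.6]
opening: 0.998
finger_force: 0.0
```

```bash
python3 - <<'E'
from h import *
mv((.568,.280,.17,-9),(.568,.280,.030,-9))
E
```

```text
now [0.588  0.1346 0.1726] psi -12.65 tilt 0.58 op 87.9 t 49.325
  -0.205 -0.550 0.010 -0.0101   dist 147mm
  -0.205 -0.550 0.570 -0.0101   dist 205mm
```

Call:
move_arm(moves="-0.05 -0.15 0 0 88; -0.1 -0.35 0 -0.01 88; -0.19 -0.55 0 -0.01 88; -0.19 -0.55 0.1 -0.01 88; -0.19 -0.55 0.3 -0.01 88; -0.19 -0.55 0.47 -0.01 88; -0.19 -0.55 0.548 -0.01 88; -0.19 -0.55 0.548 -0.01 88; -0.19 -0.55 0.548 -0.01 45; -0.19 -0.55 0.548 -0.01 45; -0.19 -0.55 0.548 -0.01 45; -0.19 -0.55 0.548 -0.01 45")

```text
t: 50.82
position: [0.5693, 0.2795, 0.0312]
eef_rot: [-0.001, 0.997, -0.079, 0.001]
ft_force: [-1.1, 0.8, 4.5]
opening: 0.627
finger_force: 55.0
```

Call:
move_arm(moves="0 0 0 0 45; 0 0 -0.2 0 45; 0 0 -0.45 0 45; 0 0 -0.65 0 45; -0.2 0 -0.65 0 45; -0.38 0 -0.65 0 45; -0.54 0 -0.65 0 45; -0.66 0 -0.65 0 45; -0.71 0 -0.65 0 45; -0.74 0 -0.65 0 45; -0.75 0 -0.65 0 45; -0.75 0 -0.65 0 45")

```text
t: 52.32
position: [0.3839, 0.3084, 0.1925]
eef_rot: [0.0, 0.997, -0.079, 0.0]
ft_force: [0.4, 0.9, -3.6]
opening: 0.631
finger_force: 55.0
```

```bash
python3 - <<'E'
from h import *
tq(8); mv()
E
```

```text
mean Mx My Mz Fz j5 [ 23.16  22.91  -4.35  -3.88 -34.46] std [28.39 19.43 20.45  0.31 14.05]
[15. 35. 31. 47. 17. 48. -8. -2.] [ -4. -19. -33. -41. -44. -45. -45. -45.]
now [0.3835 0.3084 0.1924] psi -9.07 tilt 0.01 op 55.6 t 52.675
```

Call:
move_arm(moves="0.2 0 0 0 45; 0.38 0 0 0 45; 0.54 0 0 0 45; 0.66 0 0 0 45; 0.71 0 0 0 45; 0.74 0 0 0 45; 0.75 0 0 0 45; 0.75 0 0 0 45")

```text
t: 53.68
position: [0.5678, 0.2793, 0.1925]
eef_rot: [0.0, 0.997, -0.079, -0.0]
ft_force: [-0.2, -0.3, -3.3]
opening: 0.634
finger_force: 55.0
```

```bash
python3 - <<'E'
from h import *
tq(8); mv()
E
```

```text
mean Mx My Mz Fz j5 [  37.53  -52.9     3.39   -3.91 -110.84] std [31.43 38.33 30.26  0.28 11.44]
[ -65.  -46.  -37.  -85.  -74.    6. -117.   -5.] [-135. -124. -112. -106. -103. -102. -102. -103.]
now [0.5682 0.2791 0.1926] psi -9.04 tilt 0.0 op 55.7 t 54.025
```

```bash
python3 - <<'E'
from h import *
mv((*C(-2,80,192),-12),(*C(-2,80,38),-12)); print(C(-2,80,0))
E
```

```text
now [0.5682 0.2791 0.1926] psi -9.04 tilt 0.0 op 55.7 t 54.025
  0.401 1.489 0.002 0.0082   dist 386mm
  0.401 1.489 0.618 0.0082   dist 415mm
(np.float64(0.6086766400639531), np.float64(-0.10433236855966002), 0.0)
```

Call:
move_arm(moves="0.02 0.08 0 0 45; 0.07 0.25 0 0.004 45; 0.12 0.43 0 0.008 45; 0.17 0.62 0 0.0082 45; 0.22 0.81 0 0.0082 45; 0.27 0.95 0 0.0082 45; 0.28 1 0 0.0082 45; 0.28 1 0 0.0082 45; 0.28 1 0 0.0082 45")

```text
t: 55.15
position: [0.5979, 0.0221, 0.1924]
eef_rot: [-0.0, 0.995, -0.104, -0.0]
ft_force: [0.1, 0.1, -4.2]
opening: 0.628
finger_force: 55.0
```

```bash
python3 - <<'E'
from h import *
mv((*C(-2,80,192),-12),(*C(-2,80,38),-12))
E
```

```text
now [0.5979 0.0221 0.1924] psi -11.96 tilt 0.04 op 55.3 t 55.15
  0.147 0.486 0.001 0.0001   dist 127mm
  0.147 0.486 0.617 0.0001   dist 200mm
```

Call:
move_arm(moves="0.04 0.12 0 0 45; 0.1 0.32 0 0 45; 0.147 0.486 0 0 45; 0.147 0.486 0.15 0 45; 0.147 0.486 0.32 0 45; 0.147 0.486 0.45 0 45; 0.147 0.486 0.55 0 45; 0.147 0.486 0.6 0 45; 0.147 0.486 0.618 0 45; 0.147 0.486 0.618 0 45")

```text
t: 56.4
position: [0.6095, -0.1052, 0.0387]
eef_rot: [0.0, 0.995, -0.104, 0.001]
ft_force: [0.5, 0.0, -3.8]
opening: 0.634
finger_force: 55.0
```

Call:
move_arm(moves="0 0 0 0 70; 0 0 0 0 70; 0 0 -0.05 0 70; 0 0 -0.2 0 70; 0 0 -0.4 0 70; 0 0 -0.6 0 70; 0 0 -0.62 0 70; 0 0 -0.62 0 70")

```text
t: 57.4
position: [0.6091, -0.1055, 0.1939]
eef_rot: [0.0, 0.995, -0.105, 0.001]
ft_force: [-0.1, 0.2, -0.1]
opening: 0.793
finger_force: 0.0
```

```bash
python3 - <<'E'
from h import *
s=cloud("scene")[1]; a=s.reshape(-1,3); m=(a[:,2]>.042)&(a[:,2]<.054)&(a[:,0]>.25)&(a[:,0]<.7)&(a[:,1]<.4)&(a[:,1]>-.3)
im=np.zeros((700,1000),np.uint8); q=(a[m][:,:2]*1000).astype(int); im[q[:,0],q[:,1]+500]=255
im=cv2.morphologyEx(im,cv2.MORPH_CLOSE,np.ones((7,7))); k,l,st,ce=cv2.connectedComponentsWithStats(im)
for i in range(1,k):
    if 2500<st[i][4]<8000: print(cv2.minAreaRect((np.argwhere(l==i)-[0,500]).astype(np.float32)))
mv((.416,.325,.19,2)); print(robot.state()["ft_force"])
E
```

```text
((327.4999694824219, -148.49998474121094), (56.08920669555664, 100.8036880493164), 78.69007110595703)
((416.6251220703125, 323.6844482421875), (100.25760650634766, 60.180782318115234), 1.8778774738311768)
((584.7431640625, 133.03817749023438), (57.93199920654297, 101.63306427001953), 78.36637115478516)
now [ 0.6083 -0.1052  0.1924] psi -12.01 tilt 0.06 op 69.7 t 57.45
  -1.111 -1.523 0.010 -0.0389   dist 471mm
[-0.41067932 -0.9922958  -0.48329712]
```

Call:
move_arm(moves="-0.05 -0.1 0 0 80; -0.15 -0.25 0 -0.01 88; -0.28 -0.42 0 -0.02 88; -0.41 -0.59 0 -0.03 88; -0.54 -0.76 0 -0.0389 88; -0.67 -0.93 0 -0.0389 88; -0.75 -1 0 -0.0389 88; -0.75 -1 0 -0.0389 88; -0.75 -1 0 -0.0389 88")

```text
t: 58.58
position: [0.4774, 0.1776, 0.1921]
eef_rot: [0.0, 1.0, 0.017, -0.001]
ft_force: [1.2, 0.3, 0.1]
opening: 0.997
finger_force: 0.0
```

```bash
python3 - <<'E'
from h import *
mv((.415,.3255,.192,2),(.415,.3255,.03,2))
E
```

```text
now [0.4774 0.1776 0.1921] psi 1.99 tilt 0.09 op 87.9 t 58.575
  -0.229 -0.600 0.000 -0.0000   dist 161mm
  -0.229 -0.600 0.648 -0.0000   dist 228mm
```

Call:
move_arm(moves="-0.07 -0.18 0 0 88; -0.15 -0.4 0 0 88; -0.229 -0.6 0.05 0 88; -0.229 -0.6 0.25 0 88; -0.229 -0.6 0.45 0 88; -0.229 -0.6 0.6 0 88; -0.229 -0.6 0.648 0 88; -0.229 -0.6 0.648 0 88; -0.229 -0.6 0.648 0 45; -0.229 -0.6 0.648 0 45; -0.229 -0.6 0.648 0 45; -0.229 -0.6 0.648 0 45")

```text
t: 60.08
position: [0.4155, 0.3261, 0.0318]
eef_rot: [-0.0, 1.0, 0.018, 0.001]
ft_force: [-0.2, -1.2, 5.9]
opening: 0.629
finger_force: 55.0
```

Call:
move_arm(moves="0 0 0 0 45; 0 0 -0.2 0 45; 0 0 -0.45 0 45; 0 0 -0.65 0 45; -0.15 0 -0.65 0 45; -0.3 0 -0.65 0 45; -0.44 0 -0.65 0 45; -0.54 0 -0.65 0 45; -0.6 0 -0.65 0 45; -0.63 0 -0.65 0 45; -0.64 0 -0.65 0 45; -0.64 0 -0.65 0 45")

```text
t: 61.58
position: [0.2557, 0.3206, 0.1935]
eef_rot: [-0.0, 1.0, 0.017, 0.0]
ft_force: [1.2, -0.5, -2.3]
opening: 0.628
finger_force: 55.0
```

```bash
python3 - <<'E'
from h import *
tq(8); mv()
E
```

```text
mean Mx My Mz Fz j5 [ 43.93 -12.54  -4.11  -2.61 -69.06] std [22.81 31.34 25.42  0.26 14.28]
[ 14.  14.  20. -16. -60. -36.  17. -53.] [-38. -55. -68. -75. -78. -79. -79. -79.]
now [0.2554 0.3205 0.1934] psi 1.98 tilt 0.0 op 55.6 t 61.925
```

Call:
move_arm(moves="0.2 0 0 0 45; 0.38 0 0 0 45; 0.54 0 0 0 45; 0.66 0 0 0 45; 0.71 0 0 0 45; 0.74 0 0 0 45; 0.75 0 0 0 45; 0.75 0 0 0 45")

```text
t: 62.92
position: [0.4419, 0.3272, 0.1935]
eef_rot: [0.0, 1.0, 0.018, -0.0]
ft_force: [-0.2, -0.5, -1.7]
opening: 0.625
finger_force: 55.0
```

```bash
python3 - <<'E'
from h import *
tq(8); mv()
E
```

```text
mean Mx My Mz Fz j5 [ 33.84 -19.    -2.78  -2.62 -86.62] std [28.49 22.2  17.55  0.47 11.76]
[-24.   5.  22. -42. -38.  -9. -21. -45.] [-111. -100.  -88.  -82.  -79.  -78.  -78.  -78.]
now [0.4423 0.3271 0.1936] psi 2.01 tilt 0.0 op 55.7 t 63.275
```

Call:
move_arm(moves="0 0 0.2 0 45; 0 0 0.4 0 45; 0 0 0.58 0 45; 0 0 0.64 0 45; 0 0 0.645 0 45; 0 0 0.645 0 88; 0 0 0.645 0 88; 0 0 0.645 0 88; 0 0 0.5 0 88; 0 0 0.3 0 88; 0 0 0.05 0 88; 0 0 -0.1 0 88")

```text
t: 64.78
position: [0.4436, 0.3276, 0.2225]
eef_rot: [-0.001, 1.0, 0.017, 0.002]
ft_force: [0.6, -0.4, -0.1]
opening: 0.993
finger_force: 0.0
```

```bash
python3 - <<'E'
from h import *
im,w=cloud("top"); cv2.imwrite("pics/top3.png",im); a=w.reshape(-1,3); c,s=np.cos(YAW),np.sin(YAW); d=a[:,:2]-O; u=(d[:,0]*c+d[:,1]*s)*1e3; v=(-d[:,0]*s+d[:,1]*c)*1e3; z=a[:,2]*1e3
m=(z>280)&(z<320)&(u>50)&(u<150)&(v>50)&(v<150); print("bar",m.sum(),np.percentile(u[m],[2,50,98]),np.percentile(v[m],[2,98]),np.percentile(z[m],[2,50,98]))
m=(abs(u)<70)&(v>20)&(v<145)&(z>48)&(z<60); print("A",cv2.minAreaRect(np.c_[u[m],v[m]].astype(np.float32)))
mv((*C(107,99,370),78),(*C(107,99,292),78))
E
```

```text
bar 370 [ 98.06709309 102.52276848 108.81805587] [ 58.2434196  145.10716977] [282.10863434 304.14917065 307.92072018]
A ((-3.340717315673828, 78.35775756835938), (96.83978271484375, 55.59455871582031), 0.7104451060295105)
now [0.4455 0.3286 0.2271] psi 2.02 tilt 0.65 op 87.9 t 64.825
  1.033 1.785 -0.572 -0.2111   dist 535mm
  1.033 1.785 -0.260 -0.2111   dist 520mm
```

View pics/top3.png

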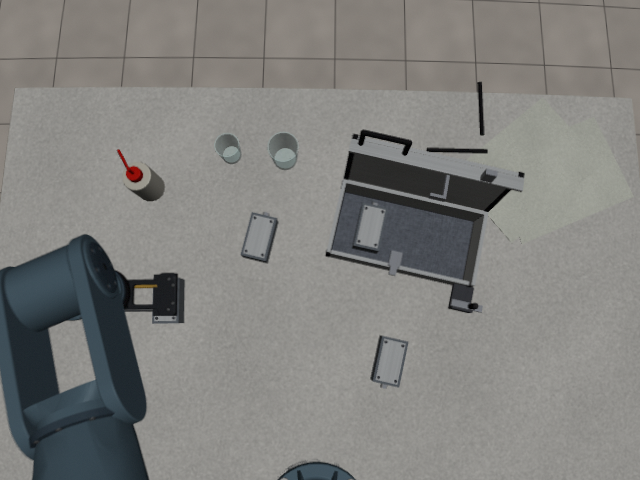

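The top view shows A lying in the case at (370,226), B at (260,237), C under the hand, D at (390,361), and the open lid's handle bar at (385,137).

Call:
move_arm(moves="0.05 0.08 -0.15 -0.026 60; 0.14 0.24 -0.25 -0.053 40; 0.24 0.41 -0.35 -0.079 40; 0.34 0.58 -0.42 -0.106 40; 0.44 0.75 -0.5 -0.132 40; 0.52 0.9 -0.56 -0.158 40; 0.58 1 -0.57 -0.185 40; 0.6 1 -0.57 -0.211 40; 0.6 1 -0.57 -0.211 40; 0.6 1 -0.57 -0.211 40")

```text
t: 66.08
position: [0.6009, 0.0827, 0.3609]
eef_rot: [-0.0, 0.778, 0.628, -0.0]
ft_force: [-0.4, 0.1, 0.5]
opening: 0.454
finger_force: 0.0
```

```bash
python3 - <<'E'
from h import *
mv((*C(104,99,370),78),(*C(104,99,294),78))
E
```

```text
now [0.6009 0.0827 0.3609] psi 77.8 tilt 0.01 op 40.0 t 66.075
  -0.647 0.612 -0.037 -0.0005   dist 223mm
  -0.647 0.612 0.267 -0.0005   dist 233mm
```

Call:
move_arm(moves="-0.12 0.11 -0.03 0 40; -0.3 0.28 -0.037 0 40; -0.46 0.44 -0.037 0 40; -0.6 0.56 -0.037 0 40; -0.647 0.612 -0.037 0 40; -0.647 0.612 0.1 0 40; -0.647 0.612 0.22 0 40; -0.647 0.612 0.267 0 40; -0.647 0.612 0.267 0 40; -0.647 0.612 0.267 0 4; -0.647 0.612 0.267 0 4; -0.647 0.612 0.267 0 4", force=25)

```text
t: 67.58
position: [0.7173, -0.1078, 0.2952]
eef_rot: [0.001, 0.777, 0.629, 0.0]
ft_force: [0.4, -0.3, -0.5]
opening: 0.137
finger_force: 0.5
```

```bash
python3 - <<'E'
from h import *
c,s=np.cos(YAW),np.sin(YAW); st=robot.state(); p=st["position"]; d=p[:2]-O; print("case",(d[0]*c+d[1]*s)*1e3,(-d[0]*s+d[1]*c)*1e3,p[2],st["ft_force"],st["finger_force"],st["opening"]*88)
f=lambda t:(80-224.1*np.cos(t-.0268),224.1*np.sin(t-.0268))
t0=1.70; mv()
for t in list(np.arange(1.56,.04,-.14))+[0.0]:
    a,b=f(t),f(t0); print("%.2f: 0 %.3f %.3f 0 4;"%(t,(a[0]-b[0])/250,-(a[1]-b[1])/250))
E
```

```text
case 104.99289728171661 99.24788877838154 0.2952423987682352 [ 0.40827923 -0.31036106 -0.46638463] 0.5061902361921966 12.031255419890567
now [ 0.7173 -0.1078  0.2952] psi 77.95 tilt 0.08 op 12.0 t 67.575
1.56: 0 -0.125 -0.004 0 4;
1.42: 0 -0.250 0.009 0 4;
1.28: 0 -0.372 0.040 0 4;
1.14: 0 -0.488 0.088 0 4;
1.00: 0 -0.596 0.151 0 4;
0.86: 0 -0.694 0.228 0 4;
0.72: 0 -0.781 0.319 0 4;
0.58: 0 -0.854 0.421 0 4;
0.44: 0 -0.913 0.532 0 4;
0.30: 0 -0.955 0.650 0 4;
0.16: 0 -0.980 0.773 0 4;
0.00: 0 -0.988 0.916 0 4;
```

Call:
move_arm(moves="0 0 0 0 4; 0 -0.125 -0.004 0 4; 0 -0.25 0.009 0 4; 0 -0.372 0.04 0 4; 0 -0.488 0.088 0 4; 0 -0.596 0.151 0 4; 0 -0.694 0.228 0 4; 0 -0.781 0.319 0 4; 0 -0.854 0.421 0 4; 0 -0.913 0.532 0 4; 0 -0.955 0.65 0 4; 0 -0.97 0.7 0 4")

```text
t: 69.08
position: [0.4814, -0.057, 0.1191]
eef_rot: [0.002, 0.778, 0.629, 0.002]
ft_force: [8.1, 2.3, 0.8]
opening: 0.096
finger_force: 24.6
```

```bash
python3 - <<'E'
from h import *
c,s=np.cos(YAW),np.sin(YAW); st=robot.state(); p=st["position"]; d=p[:2]-O; print("case",(d[0]*c+d[1]*s)*1e3,(-d[0]*s+d[1]*c)*1e3,p[2],st["ft_force"],st["finger_force"],st["opening"]*88)
mv((*C(-144,99,63),78))
E
```

```text
case -136.34948334937346 99.79278487065075 0.11914463194708093 [8.09243902 2.34008759 0.80130471] 24.6112235126202 8.47286007112083
now [ 0.4814 -0.057   0.1191] psi 77.92 tilt 0.28 op 8.5 t 69.075
  -0.003 -0.031 0.225 -0.0002   dist 57mm
```

Call:
move_arm(moves="0 -0.008 0.05 0 4; 0 -0.014 0.1 0 4; 0 -0.018 0.15 0 4; 0 -0.02 0.19 0 4; 0 -0.02 0.215 0 4; 0 -0.02 0.235 0 4; 0 -0.02 0.245 0 4; 0 -0.02 0.245 0 4; 0 -0.02 0.245 0 4")

```text
t: 70.2
position: [0.476, -0.0561, 0.0599]
eef_rot: [0.001, 0.777, 0.629, 0.0]
ft_force: [-4.0, 6.2, 21.8]
opening: 0.083
finger_force: 22.9
```

```bash
python3 - <<'E'
from h import *
mv(); print(robot.state()["ft_force"])
im,w=cloud("top"); a=w[160:310,310:505].reshape(-1,3)
c,s=np.cos(YAW),np.sin(YAW); d=a[:,:2]-O; u=d[:,0]*c+d[:,1]*s; v=-d[:,0]*s+d[:,1]*c
m=(u>-.09)&(u<.07)&(v>-.14)&(v<-.02)&(a[:,2]>.06)&(a[:,2]<.12)
print("lid",np.arctan(-np.polyfit(u[m],a[m,2],1)[0]),np.median(a[m,2]))
E
```

```text
now [ 0.476  -0.0561  0.0599] psi 77.98 tilt 0.09 op 7.3 t 70.2
[-4.02571031  6.18868914 21.76003398]
lid 0.00040039628079318386 0.08594157552910826
```

Call:
move_arm(moves="0 0 0 0 30; 0 0 0 0 30; 0 0 -0.15 0 40; 0 0 -0.35 0 40; -0.1 0 -0.55 0.028 40; -0.3 -0.02 -0.55 0.056 40; -0.5 -0.02 -0.55 0.084 40; -0.7 -0.02 -0.55 0.112 40; -0.85 -0.02 -0.55 0.14 40; -0.9 -0.02 -0.55 0.168 40; -0.9 -0.02 -0.55 0.196 40; -0.9 -0.02 -0.55 0.224 40")

```text
t: 71.75
position: [0.4224, -0.2752, 0.1945]
eef_rot: [-0.001, 1.0, -0.027, -0.001]
ft_force: [-0.0, 0.7, -0.2]
opening: 0.456
finger_force: 0.0
```

```bash
cat > k.py <<'E'
from h import *
for n in ("top","wrist"):
    im,w=cloud(n); a=w.reshape(-1,3); c,s=np.cos(YAW),np.sin(YAW); d=a[:,:2]-O; u=(d[:,0]*c+d[:,1]*s)*1e3; v=(-d[:,0]*s+d[:,1]*c)*1e3; z=a[:,2]*1e3
    m=(u>-145)&(u<-108)&(v<-100)&(v>-180)&(z>100)&(z<118); print(n,m.sum(),np.median(u[m]),np.median(v[m]),np.median(z[m])) if m.sum() else print(n,0)
    m=(u>-90)&(u<70)&(v>-140)&(v<140)&(z>60)&(z<130)
    if m.sum()>200: print("lid",np.arctan(-np.polyfit(u[m],z[m],1)[0]))
E
python3 - <<'E'
from k import *
mv((*C(-124,-157,180),-12),(*C(-124,-157,101),-12))
E
```

```text
top 0
lid 0.0018478950566593072
wrist 412 -121.69455621610618 -154.10189961180305 110.07337829667509
lid 0.0010475023740403144
now [ 0.4226 -0.275   0.1947] psi -2.78 tilt 0.1 op 40.3 t 71.85
  0.077 0.139 0.059 0.0256   dist 42mm
  0.077 0.139 0.375 0.0256   dist 102mm
```

Call:
move_arm(moves="0.04 0.06 0 0.0256 40; 0.083 0.131 0.03 0.0256 40; 0.083 0.131 0.15 0.0256 40; 0.083 0.131 0.28 0.0256 40; 0.083 0.131 0.37 0.0256 40; 0.083 0.131 0.37 0.0256 40; 0.083 0.131 0.37 0.0256 5; 0.083 0.131 0.37 0.0256 5; 0.083 0.131 0.37 0.0256 5; 0.083 0.131 0.37 0.0256 5", force=20)

```text
t: 73.1
position: [0.4428, -0.3093, 0.104]
eef_rot: [0.001, 0.995, -0.104, 0.001]
ft_force: [-0.5, -0.9, 3.4]
opening: 0.141
finger_force: 20.0
```

Call:
move_arm(moves="0 -0.03 0 0 5; 0 -0.06 0 0 5; 0 -0.09 0 0 5; 0 -0.115 0 0 5; 0 -0.125 0 0 5; 0 -0.13 0 0 5; 0 -0.13 0 0 5")

```text
t: 73.97
position: [0.4496, -0.2781, 0.104]
eef_rot: [0.002, 0.995, -0.103, 0.001]
ft_force: [-1.8, -4.6, 5.8]
opening: 0.139
finger_force: 20.0
```

Call:
move_arm(moves="0 0 0 0 25; 0 0 0 0 30; 0 0 -0.15 0 40; 0 0 -0.3 0 40; -0.1 0.1 -0.4 0 40; -0.25 0.3 -0.4 0 40; -0.4 0.5 -0.4 0 40; -0.4 0.5 -0.4 0 40")

```text
t: 74.97
position: [0.3227, -0.3806, 0.2027]
eef_rot: [-0.0, 0.994, -0.107, -0.0]
ft_force: [-0.3, 0.2, -0.0]
opening: 0.452
finger_force: 0.0
```

```bash
python3 - <<'E'
from k import *
mv()
im,w=cloud("top"); cv2.imwrite("pics/top4.png",im)
E
```

```text
top 39 -123.53319586282485 -122.11194206429525 110.31087467217557
lid 0.0012964588470981571
wrist 616 -122.83226562583779 -125.68828971065355 109.81712618425176
lid -0.004928242089006425
now [ 0.3251 -0.3783  0.2025] psi -12.01 tilt 0.09 op 39.8 t 75.075
```

View pics/top4.png

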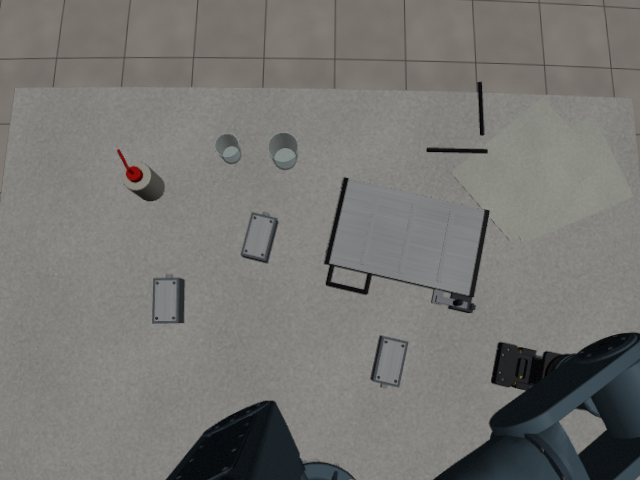

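The top view shows the lid shut, the knob home at (460,302), the three sound housings on the bench, and the beakers and bottle where they started.

```bash
python3 -c "
from bench import robot
print(robot.job_done())"
```

```text
the job is handed in; nothing more can be done
None
```

The job is handed in: only the housing that started at the far left rattled, and it now lies in the shut, bolted case; the three sound housings stay on the bench and the beakers and bottle were not touched. The system gave no verdict on the result.

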